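Fit the crossing dividers in the notions tray

ROBOT

A 6-joint arm with a two-finger parallel gripper is mounted at the origin on the work surface. World frame = base frame: x ahead of the robot, y to its left, z up, the work surface at z = 0. Lengths are in m, angles in rad, forces in N, time in s.
With the tool pointing down it reaches from about 0.225 to 0.875 m from the base axis. Payload 3.4 kg.
Tool frame: the origin (TCP) lies midway between the tips of the shut fingers; the grasp point (between the pads) lies 19 mm behind it (ctrl.grip_point_offset is the distance from the TCP to the grasp point, in m); z points along the fingers, y is the direction in which the jaws open and shut (so a half turn about z gives the same grasp; the last joint's range is limited). The gripper opens to 85 mm and grips with 20 to 120 N. Pads are 22 mm wide; open, the fingers measure 114 mm over their backs; the gripper's body (76 mm by 85 mm) begins 54 mm behind the grasp point. The pads swing forward as they close: fully open they stand 13 mm farther back than shut.
Start: joints at [0.995, 0.276, 1.505, -0, 1.361, -0.121], TCP at [0.253, 0.517, 0.231] pointing down, gripper open.
Joint ranges: [-2.89, 2.89], [-0.75, 2.08], [0.22, 2.7], [-1.18, 4.32], [0.11, 2.71], [-2.7, 2.7]. Speed limits (rad/s): [2.57, 2.57, 3.14, 3.14, 3.14, 3.14].

INTERFACE

Orientations are given as a unit quaternion [w, x, y, z].
In Python, from workcell import ctrl gives the robot as it stands.
- The arm moves only by the shell command python3 -m creep 'ROWS'. ROWS is JSON, a list of rows, each a list of 3 entries, a list of its own where there are three numbers: the shift along the world's x, y, z in m, then the turn about the world's z in degrees, then the closure in counts, from 0 (fully open) to 255 (shut). In form: [[[x, y, z], roll, jaw], ...]. A call has 1 to 8 rows; each row shifts and turns the pose as measured when the row begins; what a row does not reach is not made up. A row lasts 1/8 s, in which the tool goes at most 62.5 mm and 10.7 degrees, less where a joint would pass 70% of its speed; a pose out of reach is approached as far as the arm can. A call with a gripper value outside its range is refused whole. The fingers move at their own pace and stop on an object; the grip force is fixed at half the most. Time passes only in rows, so rows that do not move let the fingers close. It gives the time, the measured TCP pose, the force and the opening at its end, in the units of the state.
- ctrl.sense(): the state, without advancing time (a new reading comes with each control period).
- ctrl.camera(name): name is "scene" or "top"; returns the picture (480x640x3 uint8, blue, green, red); there is no depth.
- ctrl.get_calibration(name): a dict with "mtx" (3x3 intrinsics, pixels), "rvec" (rotation vector, rad) and "tvec" (3), from world to camera coordinates, as OpenCV has them. Camera axes: x right, y down, z forward; pixel columns grow to the right and rows downward; lengths in m; the calibration is good to about 2 mm. A picture is of the moment at which its call begins. get_calibration takes no time and is no camera call.
- ctrl.finish_job(): hands the job in, once; it reports no verdict.
The state is a dict: "time_s": time; "joint_pos": joint angles; "qvel": joint speeds; "joint_efforts": joint torques, N m; "position": TCP position; "tool_rot": TCP orientation; "ft_force": force on the tool from outside, world axes, zero at the start; "moment": the same for the moment, N m; "width": opening from 0.0 (shut) to 1.0 (fully open).
Only numpy, scipy, OpenCV 4.12 (cv2) and the standard library are available. Lean on these libraries where they do the work, as an engineer would, in place of code of your own. Each camera call takes 0.05 s, during which the arm holds its last target.

TASK

Divide up the notions tray: first stand the long divider in its lengthwise channels with its notches facing up and lined up with the cross channels, then stand the two short dividers in the cross channels so that their notches straddle the long one. All three must stand upright, fully down on the tray floor and let go; leave the spool standing in the tray and do not disturb the thread cone, the pincushion or the shears.

Things in the scene. Friction and masses are not known exactly. Their poses are not given: they have to be found in the camera images.
- tray: open wooden notions tray screwed to the table, 213 long (its x), 152 wide (its y), rim 52 high; origin at the centre of its underside. Walls 10 thick, inner floor 193 x 132, 6 above the table. Pairs of ribs (12 deep, rim high) on the inner walls make upright channels 16 wide, flared to about 26 over the top 12, for 12 thick boards, which then rise 44 above the rim
- tray_long (a point): point on the tray floor (6 above the table), middle of the long divider's place: tray x = 0, y = +28; axes as the tray's. The long divider runs along the tray's x between channels on the two end walls
- tray_cross1 (a point): point on the tray floor, middle of a cross divider's place: tray x = -50, y = 0; axes as the tray's. The cross divider runs along the tray's y between channels on the two side walls
- tray_cross2 (a point): point on the tray floor, middle of the other cross divider's place: tray x = +30, y = 0; axes as the tray's
- long_mid (a point): plain plywood long divider standing on edge, lower corners bevelled 6 x 12: 188 long (its x), 12 thick (y), 90 high (z), 0.09 to 0.18 kg. This point: its middle, 45 above the lower edge. Two notches 18 wide, 47 deep run down from its TOP edge at x = -50 and +30, to meet the tray's cross channels: its x must point along the tray's x. Grip across the thickness at the top, between the notches, about x = -10
- long_notch (a point): the point of the long divider at its notch nearer an end (its x = -50), 45 above the lower edge; axes as the board's
- c1_mid (a point): plain plywood cross divider, one of two alike and interchangeable, standing on edge, lower corners bevelled: 126 long (its x), 12 thick (y), 90 high (z), about 0.09 kg. This point: its middle, 45 above the lower edge. A notch 18 wide, 47 high runs up from its LOWER edge at x = +28; beyond x = +37 its top is only 60 high (low shoulder marks the notched end). Fits with its x along the tray's y. Grip across the thickness at the top, about x = -10
- c2_mid (a point): plain plywood cross divider, one of two alike and interchangeable, standing on edge, lower corners bevelled: 126 long (its x), 12 thick (y), 90 high (z), about 0.09 kg. This point: its middle, 45 above the lower edge. A notch 18 wide, 47 high runs up from its LOWER edge at x = +28; beyond x = +37 its top is only 60 high (low shoulder marks the notched end). Fits with its x along the tray's y. Grip across the thickness at the top, about x = -10
- c1_notch (a point): the point of the first cross divider above its notch (its x = +28), 45 above the lower edge; axes as the board's
- c2_notch (a point): the point of the second cross divider above its notch (its x = +28), 45 above the lower edge; axes as the board's
- spool: small thread spool, 34 in diameter and 36 high, standing in the tray's corner compartment (near tray x = +70, y = -32); origin under its centre; leave it standing in the tray
- cone: grey cone of thread standing on the table between the boards and the tray, 56 in diameter at the foot, 120 high; origin under its centre; an obstacle, leave alone
- pincushion: round pincushion, 76 in diameter, 31 high with pins up to 45; origin under its centre; leave alone
- shears: large closed fabric shears lying flat, about 240 long (its x, blades to +x), 80 wide, 12 thick; origin under the pivot; leave alone
- longboard: the long divider, origin at the centre of its lower edge, axes as above
- crossboard1: the first cross divider, origin at the centre of its lower edge
- crossboard2: the second cross divider, origin at the centre of its lower edge
Not all that is in view belongs to the job. Leave any red look-alike of the longboard alone.

How it is judged:
On the way, in this order (a step that is already met when the one before it is completed fails the run):
1. the long divider stands in its channels on the tray floor, notches at the cross channels (x of long_mid in the frame of tray_long between -0.006 and 0.006 m and y of long_mid in the frame of tray_long between -0.006 and 0.006 m and z of long_mid in the frame of tray_long between 0.04 and 0.05 m and x of long_notch in the frame of tray_long between -0.058 and -0.042 m and angle between long_mid's own z axis and vertical below 0.07 rad), for 0.2 s.
2. one cross divider stands in a cross channel, over the long divider (all of step 1 and ((x of c1_mid in the frame of tray_cross1 between -0.006 and 0.006 m and y of c1_mid in the frame of tray_cross1 between -0.006 and 0.006 m and z of c1_mid in the frame of tray_cross1 between 0.04 and 0.05 m and y of c1_notch in the frame of tray_cross1 between 0.02 and 0.036 m and angle between c1_mid's own z axis and vertical below 0.07 rad) or (x of c1_mid in the frame of tray_cross2 between -0.006 and 0.006 m and y of c1_mid in the frame of tray_cross2 between -0.006 and 0.006 m and z of c1_mid in the frame of tray_cross2 between 0.04 and 0.05 m and y of c1_notch in the frame of tray_cross2 between 0.02 and 0.036 m and angle between c1_mid's own z axis and vertical below 0.07 rad) or (x of c2_mid in the frame of tray_cross1 between -0.006 and 0.006 m and y of c2_mid in the frame of tray_cross1 between -0.006 and 0.006 m and z of c2_mid in the frame of tray_cross1 between 0.04 and 0.05 m and y of c2_notch in the frame of tray_cross1 between 0.02 and 0.036 m and angle between c2_mid's own z axis and vertical below 0.07 rad) or (x of c2_mid in the frame of tray_cross2 between -0.006 and 0.006 m and y of c2_mid in the frame of tray_cross2 between -0.006 and 0.006 m and z of c2_mid in the frame of tray_cross2 between 0.04 and 0.05 m and y of c2_notch in the frame of tray_cross2 between 0.02 and 0.036 m and angle between c2_mid's own z axis and vertical below 0.07 rad))), for 0.2 s.
3. both cross dividers stand in the two cross channels (all of step 1 and (((x of c1_mid in the frame of tray_cross1 between -0.006 and 0.006 m and y of c1_mid in the frame of tray_cross1 between -0.006 and 0.006 m and z of c1_mid in the frame of tray_cross1 between 0.04 and 0.05 m and y of c1_notch in the frame of tray_cross1 between 0.02 and 0.036 m and angle between c1_mid's own z axis and vertical below 0.07 rad) and (x of c2_mid in the frame of tray_cross2 between -0.006 and 0.006 m and y of c2_mid in the frame of tray_cross2 between -0.006 and 0.006 m and z of c2_mid in the frame of tray_cross2 between 0.04 and 0.05 m and y of c2_notch in the frame of tray_cross2 between 0.02 and 0.036 m and angle between c2_mid's own z axis and vertical below 0.07 rad)) or ((x of c1_mid in the frame of tray_cross2 between -0.006 and 0.006 m and y of c1_mid in the frame of tray_cross2 between -0.006 and 0.006 m and z of c1_mid in the frame of tray_cross2 between 0.04 and 0.05 m and y of c1_notch in the frame of tray_cross2 between 0.02 and 0.036 m and angle between c1_mid's own z axis and vertical below 0.07 rad) and (x of c2_mid in the frame of tray_cross1 between -0.006 and 0.006 m and y of c2_mid in the frame of tray_cross1 between -0.006 and 0.006 m and z of c2_mid in the frame of tray_cross1 between 0.04 and 0.05 m and y of c2_notch in the frame of tray_cross1 between 0.02 and 0.036 m and angle between c2_mid's own z axis and vertical below 0.07 rad)))), for 0.2 s.
At the end, for the whole second after the job is handed in: Long divider in its channels, a cross divider in each cross channel (either in either), right way round: each within 6 mm of its place's middle, within 5 mm of the tray floor and 4 degrees of upright, at rest, released. Spool upright within 30 mm of its start (all of step 3 and angle between spool's own z axis and vertical below 0.15 rad and distance of spool from where it was at the start of the episode below 0.03 m and linear speed of each of longboard, crossboard1, crossboard2, spool below 0.02 m/s); the robot touches nothing.
It fails at once if the cone is shifted by more than 25 mm (distance of cone from where it was at the start of the episode above 0.025 m).
It fails at once if the pincushion is shifted by more than 25 mm (distance of pincushion from where it was at the start of the episode above 0.025 m).
It fails at once if the shears is shifted by more than 25 mm (distance of shears from where it was at the start of the episode above 0.025 m).
It fails at once if the cone of thread is knocked over (angle between cone's own z axis and vertical above 0.4 rad).
It fails at once if the spool is knocked over (angle between spool's own z axis and vertical above 0.6 rad).
It also fails if it takes over 72 s, if anything falls off the work surface, if the arm or the gripper's body presses on something with over 40 N, if the wrist force passes 120 N, or if a joint passes its speed limit or range.

## Working session

There is one attempt and no reset: what is moved stays moved. The work goes in short steps, Python scripts to look and compute and a shell command to move; the robot and the scene stay as the last step left them, time stands still between calls to the robot, and variables do not carry over. Pictures are saved under pics/ and viewed, and the job is handed in when it is done.

```bash
mkdir -p pics; ls; python3 - <<'E'
from workcell import ctrl
import cv2
for n in("scene","top"):
    im=ctrl.camera(n); cv2.imwrite(f"pics/{n}0.png",im)
    print(n,ctrl.get_calibration(n))
s=ctrl.sense();print(s)
print(ctrl.grip_point_offset)
E
```

```text
pics
scene {'mtx': array([[435.83268608,   0.        , 319.69104151],
       [  0.        , 435.83268608, 237.76229703],
       [  0.        ,   0.        ,   1.        ]]), 'rvec': array([ 1.61175334,  1.66110009, -0.88636341]), 'tvec': array([ 0.04724435, -0.27699106,  1.44295575])}
top {'mtx': array([[441.63628671,   0.        , 316.53552898],
       [  0.        , 441.63628671, 239.62961271],
       [  0.        ,   0.        ,   1.        ]]), 'rvec': array([ 2.19238015, -2.16081578,  0.0411746 ]), 'tvec': array([-0.0390876 ,  0.54755789,  0.83660092])}
{'time_s': 0.1, 'joint_pos': array([ 9.95020643e-01,  2.76508158e-01,  1.50599559e+00,  5.83335057e-07,
        1.36071394e+00, -1.21013711e-01]), 'qvel': array([ 0.00104978, -0.00031832, -0.00342963, -0.00234891,  0.0004969 ,
        0.00102152]), 'joint_efforts': array([ 8.68410407e-04, -4.17701948e+01, -2.46406692e+01,  4.88979890e-05,
        5.93547709e-03,  5.55589622e-05]), 'position': array([0.25232079, 0.51615576, 0.23054404]), 'tool_rot': array([-2.77653784e-04,  2.25426684e-01,  9.74259796e-01, -7.63608040e-04]), 'ft_force': array([-0.31488342,  0.1181431 , -0.51721621]), 'moment': array([-0.04963008, -0.01602278, -0.00075133]), 'width': 0.9994015304897708}
0.0187
```

View pics/scene0.png

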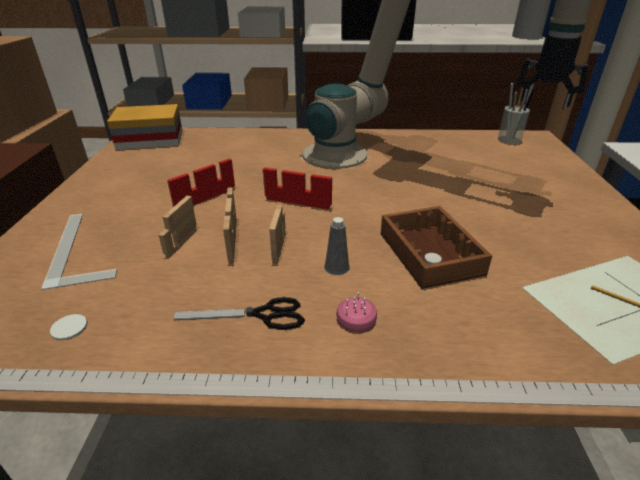

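View pics/top0.png

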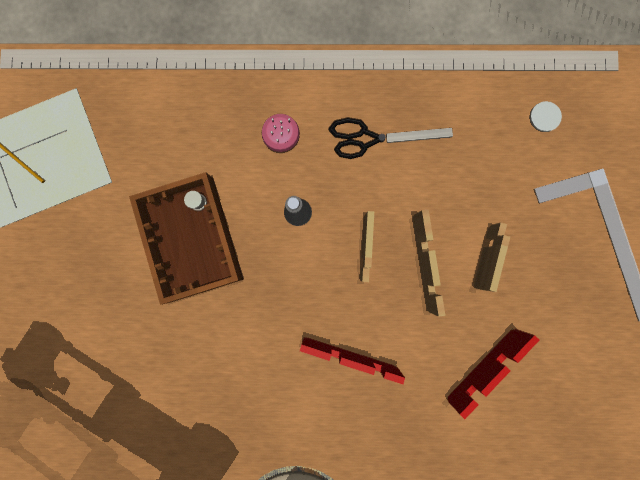

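Candidates for the long divider: the plain board at top-view pixel (428,262), and red look-alikes at (353,357) and (490,370). By the description I choose the plain one. The cross dividers are at (367,247) and (490,257). Next I check close crops.

```bash
cat > h.py <<'E'
import numpy as np, cv2
from workcell import ctrl
def cal(n):
    c=ctrl.get_calibration(n); return c["mtx"],cv2.Rodrigues(c["rvec"])[0],c["tvec"].ravel()
def ray(n,uv,z):
    K,R,t=cal(n); o=-R.T@t; uv=np.atleast_2d(np.asarray(uv,float))
    d=(R.T@np.linalg.inv(K)@np.c_[uv,np.ones(len(uv))].T).T
    return o+d*((z-o[2])/d[:,2])[:,None]
def proj(n,P):
    K,R,t=cal(n); p=(R@np.atleast_2d(P).T).T+t; q=(K@p.T).T; return q[:,:2]/q[:,2:]
def crop(n,x0,y0,w,h,s,name,im=None):
    im=ctrl.camera(n) if im is None else im
    c=cv2.resize(im[y0:y0+h,x0:x0+w],None,fx=s,fy=s,interpolation=cv2.INTER_CUBIC)
    cv2.imwrite("pics/"+name,c)
E
python3 - <<'E'
from h import *
im=cv2.imread("pics/top0.png"); crop("top",345,195,190,135,4,"c1.png",im)
crop("top",120,160,140,150,4,"c2.png",im)
im=cv2.imread("pics/scene0.png"); crop("scene",150,180,150,100,5,"c3.png",im)
K,R,t=cal("top");print(-R.T@t,R); K,R,t=cal("scene");print(-R.T@t)
E
```

```text
[ 0.49406762 -0.05344083  0.86849862] [[ 0.0152991  -0.99956528 -0.02520302]
 [-0.99787952 -0.01366877 -0.06363673]
 [ 0.06326457  0.02612316 -0.99765484]]
[ 1.35179575 -0.00227275  0.57768543]
```

View pics/c1.png

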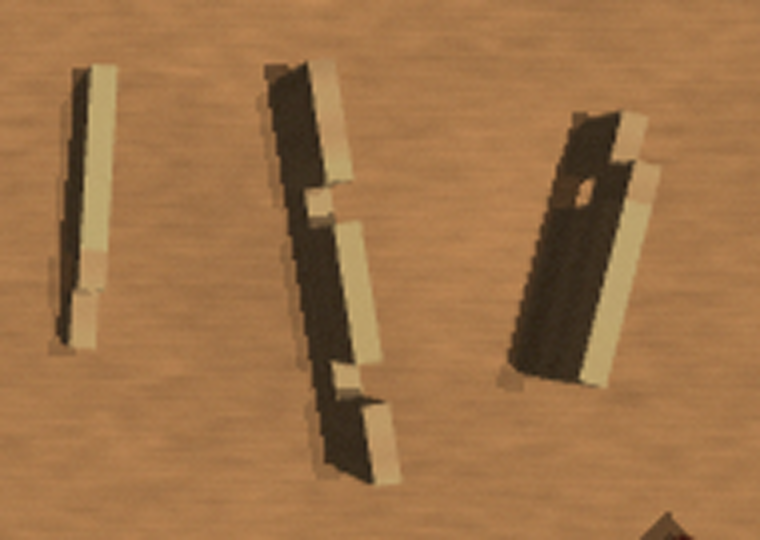

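View pics/c2.png

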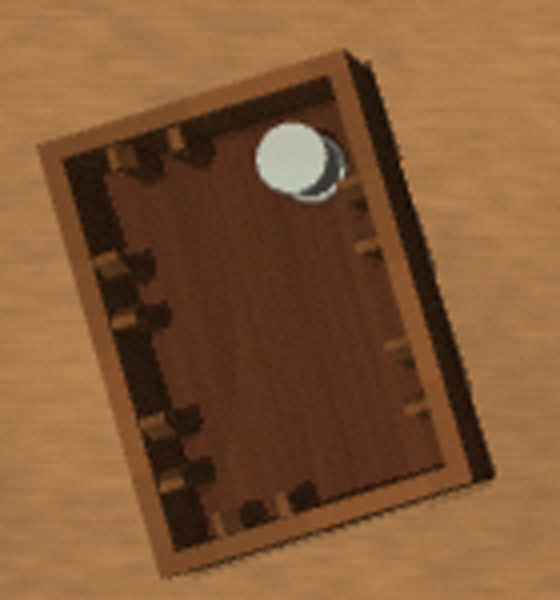

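View pics/c3.png

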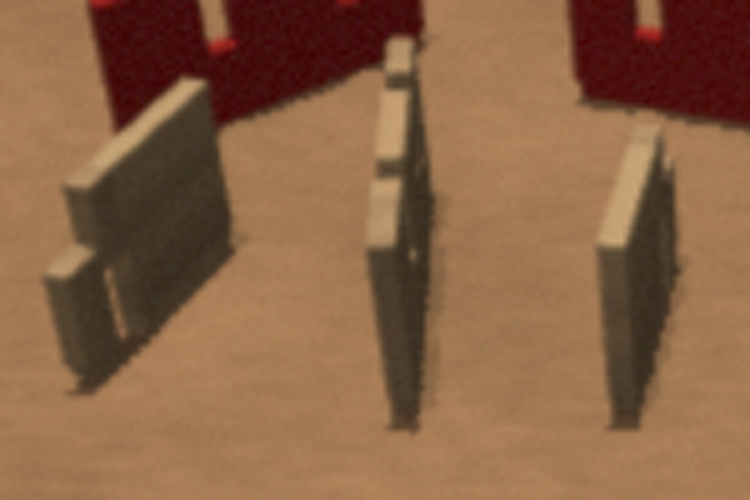

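The plain board shows two notches down from its top edge. The notch nearer an end is at the bottom of the image, so its +x points up in the image. Next I measure everything.

```bash
python3 - <<'E'
from h import *
im=cv2.imread("pics/top0.png")
for p in [(370,225),(366,270),(430,225),(434,260),(440,302),(497,280),(505,238),(502,228),(400,250),(423,246)]:
    print(p,im[p[1],p[0]],cv2.cvtColor(im,cv2.COLOR_BGR2HSV)[p[1],p[0]])
hsv=cv2.cvtColor(im,cv2.COLOR_BGR2HSV)
m=((im[:,:,0]>im[:,:,2]*0.49)&(im[:,:,2]>125)).astype(np.uint8)*255
big=cv2.resize(m[195:330,345:535],None,fx=4,fy=4,interpolation=cv2.INTER_NEAREST)
cv2.imwrite("pics/m1.png",big)
E
```

```text
(370, 225) [109 165 188] [ 21 107 188]
(366, 270) [ 96 144 184] [ 16 122 184]
(430, 225) [ 96 145 187] [ 16 124 187]
(434, 260) [108 162 189] [ 20 109 189]
(440, 302) [101 151 188] [ 17 118 188]
(497, 280) [107 163 189] [ 20 111 189]
(505, 238) [ 99 150 188] [ 17 121 188]
(502, 228) [ 99 147 187] [ 16 120 187]
(400, 250) [ 73 115 162] [ 14 140 162]
(423, 246) [106 156 189] [ 18 112 189]
```

View pics/m1.png

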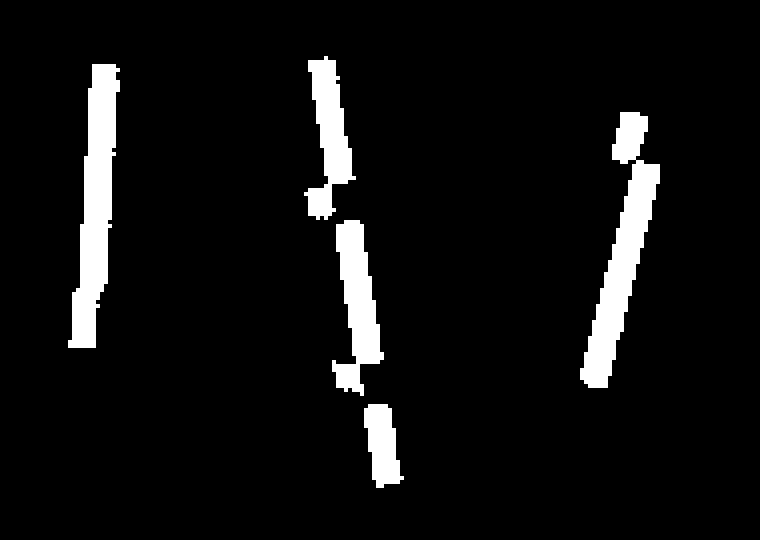

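```bash
python3 - <<'E'
from h import *
im=cv2.imread("pics/top0.png")
m=((im[:,:,0]>im[:,:,2]*0.49)&(im[:,:,2]>125)).astype(np.uint8)
n,l,st,c=cv2.connectedComponentsWithStats(m,connectivity=4)
for i in range(1,n):
    x,y,w,h,a=st[i]
    if not(345<x<520 and 195<y<330 and a>12): continue
    ys,xs=np.nonzero(l==i)
    pts=np.c_[xs,ys]
    if x<380: # c-left: split
        parts=[(pts[ys<266],.09),(pts[ys>268],.06)]
    else: parts=[(pts,.06 if (x>490 and h<20) else .09)]
    for p,z in parts:
        P=ray("top",p,z)[:,:2]; mu=P.mean(0); u=np.linalg.svd(P-mu)[2][0] if len(P)>3 else 0
        if u[0]<0:u=-u
        s=(P-mu)@u; t=(P-mu)@[-u[1],u[0]]
        print(np.round(p.mean(0),1),len(p),"z",z,"mid",np.round(mu,4),"yaw",round(np.degrees(np.arctan2(u[1],u[0])),2),"ends",np.round([s.min(),s.max()],4),"mid-ends",np.round(mu+u*(s.min()+s.max())/2,4), "w",np.round(np.ptp(t),4))
for p in [(137,198),(145,197),(170,185),(167,250),(236,250),(150,240),(120,240),(190,180),(138,210),(145,225),(152,255)]:
    print(p,im[p[1],p[0]])
E
```

```text
[426.8 228.7] 257 z 0.09 mid [ 0.5655 -0.2267] yaw 1.0 ends [-0.0358  0.0348] mid-ends [ 0.5649 -0.2267] w 0.0211
[369.2 238.2] 382 z 0.09 mid [ 0.5474 -0.1259] yaw -2.84 ends [-0.0477  0.0484] mid-ends [ 0.5477 -0.1259] w 0.0123
[365.5 275. ] 82 z 0.06 mid [ 0.482  -0.1224] yaw -4.15 ends [-0.0114  0.0114] mid-ends [ 0.482  -0.1224] w 0.0113
[501.9 228.7] 84 z 0.06 mid [ 0.5699 -0.3692] yaw -18.44 ends [-0.0121  0.0112] mid-ends [ 0.5694 -0.369 ] w 0.0124
[499.6 263.3] 412 z 0.09 mid [ 0.5065 -0.3528] yaw -14.63 ends [-0.0501  0.0506] mid-ends [ 0.5067 -0.3529] w 0.0125
[433.8 270.9] 297 z 0.09 mid [ 0.4915 -0.2388] yaw 2.57 ends [-0.0384  0.0367] mid-ends [ 0.4906 -0.2388] w 0.0211
[440.1 305.7] 138 z 0.09 mid [ 0.4313 -0.2496] yaw 8.51 ends [-0.0175  0.0173] mid-ends [ 0.4312 -0.2496] w 0.012
(137, 198) [ 39  74 120]
(145, 197) [12 28 49]
(170, 185) [ 47  85 135]
(167, 250) [25 45 82]
(236, 250) [ 70 112 159]
(150, 240) [ 42  75 122]
(120, 240) [ 77 121 168]
(190, 180) [ 47  84 137]
(138, 210) [26 48 82]
(145, 225) [ 36  69 112]
(152, 255) [11 26 44]
```

```bash
python3 - <<'E'
from h import *
im=cv2.imread("pics/top0.png")
m=((im[:,:,0]>im[:,:,2]*0.49)&(im[:,:,2]>125)).astype(np.uint8)
m[:,:415]=0;m[:,450:]=0;m[:195]=0;m[330:]=0;m[241:250]=0;m[285:296]=0
ys,xs=np.nonzero(m); P=ray("top",np.c_[xs,ys],.09)[:,:2]
mu=P.mean(0);u=np.linalg.svd(P-mu)[2][0];u*=np.sign(u[0]);s=(P-mu)@u;t=(P-mu)@[-u[1],u[0]]
mid=mu+u*(s.min()+s.max())/2
print("long mid",mid,"yaw",np.degrees(np.arctan2(u[1],u[0])),"len",np.ptp(s),"w",np.ptp(t),"grip pt",mid-.010*u)
# tray
r=im[:,:,2].astype(float)/(im[:,:,0]+1)
tm=((im[:,:,2]<143)).astype(np.uint8)*255
cv2.imwrite("pics/m2.png",cv2.resize(tm[160:310,120:260],None,fx=4,fy=4,interpolation=cv2.INTER_NEAREST))
crop("top",125,165,65,75,8,"c4.png",im)
crop("top",140,240,110,70,7,"c5.png",im)
E
```

```text
long mid [ 0.50696189 -0.23782974] yaw 8.93122227558085 len 0.18810361363346764 w 0.012248900435645166 grip pt [ 0.49708313 -0.23938223]
```

View pics/m2.png

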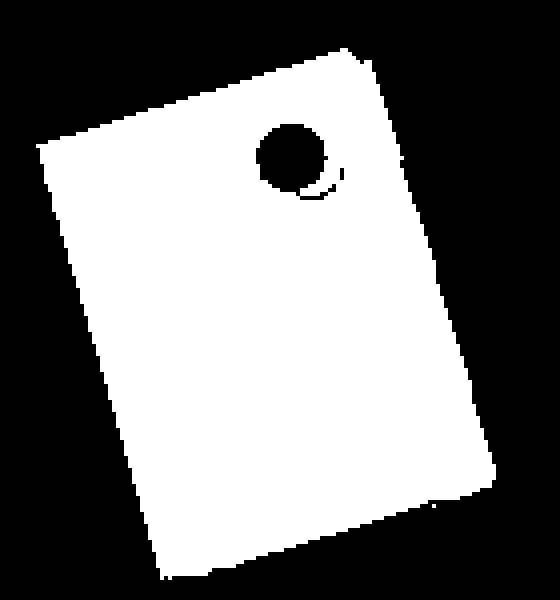

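View pics/c4.png

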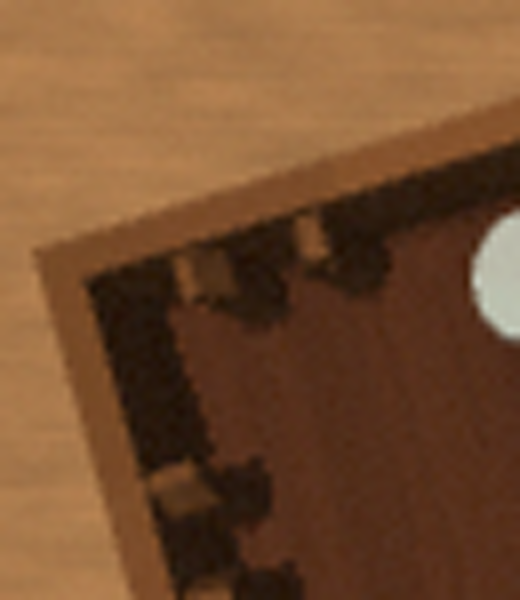

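View pics/c5.png

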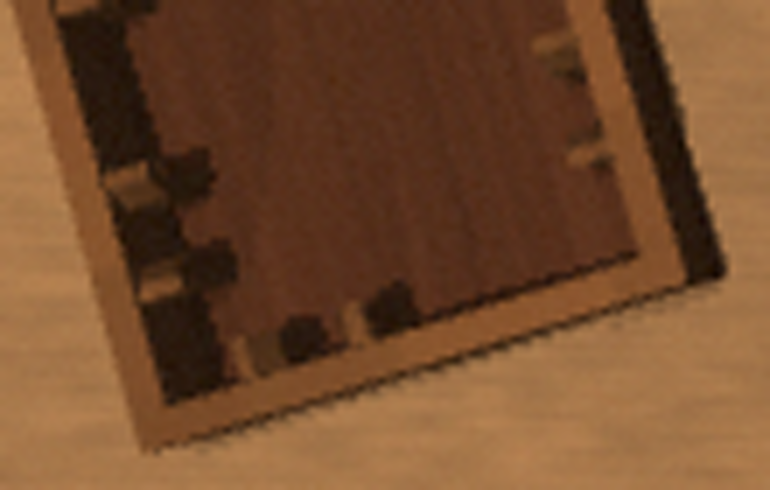

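```bash
python3 - <<'E'
from h import *
im=cv2.imread("pics/top0.png")
R=im[:,:,2]
for lo in(95,105):
    m=((R>lo)&(R<146)).astype(np.uint8); m[:,:120]=0;m[:,260:]=0;m[:165]=0;m[310:]=0
    n,l,st,c=cv2.connectedComponentsWithStats(m,connectivity=4); i=1+np.argmax(st[1:,4])
    ys,xs=np.nonzero(l==i); print(st[i])
    cv2.imwrite("pics/m3_%d.png"%lo,cv2.resize(((l==i)*255).astype(np.uint8)[160:310,120:260],None,fx=4,fy=4,interpolation=cv2.INTER_NEAREST))
    P=ray("top",np.c_[xs,ys],.052)[:,:2]*1000
    print(cv2.minAreaRect(P.astype(np.float32)))
# hand-read corners: outer & inner
def f(x,y,x0,y0,s): return ((x+.5)/s-.5+x0,(y+.5)/s-.5+y0)
C=[f(35,250,125,165,8),f(345,50,120,160,4),f(688,284,140,240,7),f(145,452,140,240,7)]
I=[f(88,281,125,165,8),f(329,77,120,160,4),f(636,252,140,240,7),f(166,405,140,240,7)]
for q in(C,I):
    W=ray("top",q,.052)[:,:2]; print(np.round(W,4),W.mean(0))
    for a,b in((3,0),(2,1),(0,1),(3,2)):
        d=W[b]-W[a];print(np.linalg.norm(d),np.degrees(np.arctan2(d[1],d[0])))
E
```

```text
[ 129  172  109  133 2040]
((544.8026733398438, 217.25277709960938), (217.83474731445312, 153.2451934814453), 18.285417556762695)
[ 129  172  109  133 1898]
((544.8026733398438, 217.25277709960938), (217.83474731445312, 153.2451934814453), 18.285417556762695)
[[0.6238 0.323 ]
 [0.6704 0.1784]
 [0.4687 0.1124]
 [0.4221 0.2556]] [0.5462529  0.21734174]
0.21257460121472746 18.471451685159842
0.21214728017447923 18.105741652310183
0.15193386536977949 -72.1359916653925
0.1505758496333101 -71.97721841804915
[[0.6165 0.31  ]
 [0.6574 0.1855]
 [0.4769 0.1265]
 [0.4346 0.2505]] [0.54638315 0.21813015]
0.19145831029852634 18.12506202987236
0.18991818039594333 18.115683760877637
0.1310467460753634 -71.81511223826138
0.13102632043655063 -71.14160684856026
```

View pics/m3_95.png

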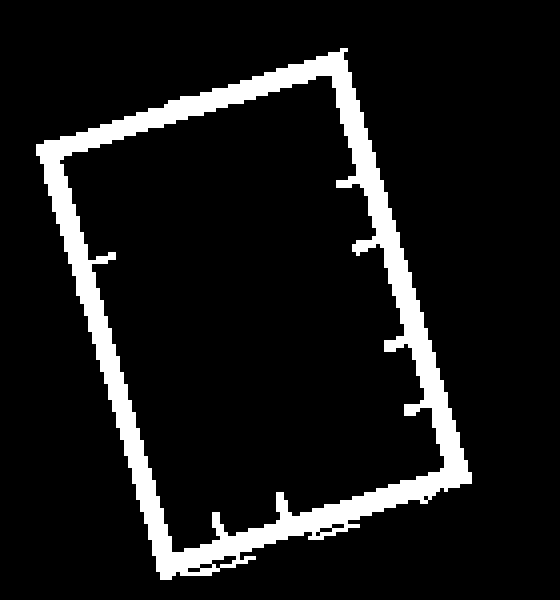

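Measured, in world coordinates:

| Item | Position (m) | Yaw |
|---|---|---|
| Long divider, grip point | (0.497, -0.239) | 8.9° |
| c-left, tall-part middle | (0.548, -0.126) | +x at 177° |
| c-right, tall-part middle | (0.507, -0.353) | -14.6° |
| Tray, centre | (0.5463, 0.2175) | 18.2° |

Now I move toward the long divider.

```bash
python3 -m creep '[[[0.019,-0.058,0.003],6,60],[[0.019,-0.058,0.003],6,60],[[0.019,-0.058,0.003],6,60],[[0.019,-0.058,0.003],6,60],[[0.019,-0.058,0],6,60],[[0.019,-0.058,0],5,60],[[0.019,-0.058,0],0,60],[[0.019,-0.058,0],0,60]]'
```

```text
time_s: 1.1
position: [0.4046, 0.0433, 0.2398]
tool_rot: [0.001, -0.093, 0.996, -0.002]
ft_force: [0.9, 1.2, 0.1]
width: 0.765
```

```bash
cat >> h.py <<'E'
def goto(x,y,z,yaw):
    s=ctrl.sense(); p=s["position"]; w,a,b,c=s["tool_rot"]
    cy=np.degrees(2*np.arctan2(b,a))-90
    d=(yaw-cy+180)%360-180
    print("t",round(s["time_s"],2),"pos",np.round(p,4),"yaw",round(cy,2),"width",round(s["width"],3),"F",np.round(s["ft_force"],1),"DELTA",np.round(np.array([x,y,z])-p,4),round(d,2))
E
python3 -c "
from h import *
goto(.497,-.2394,.056,98.9)"
```

```text
t 1.1 pos [0.4046 0.0433 0.2398] yaw 100.73 width 0.765 F [0.9 1.2 0.1] DELTA [ 0.0924 -0.2827 -0.1838] -1.83
```

```bash
python3 -m creep '[[[0.018,-0.056,0],0,80],[[0.018,-0.056,0],0,80],[[0.018,-0.056,0],0,80],[[0.018,-0.056,0],0,80],[[0.018,-0.056,0],0,80],[[0,0,0],0,80],[[0,0,0],0,80]]'; python3 -c "
from h import *
goto(.497,-.2394,.056,98.9)"
```

```text
time_s: 1.98
position: [0.4952, -0.2502, 0.2368]
tool_rot: [0.0, -0.089, 0.996, 0.0]
ft_force: [-0.3, 0.7, -0.2]
width: 0.688
t 1.98 pos [ 0.4952 -0.2502  0.2368] yaw 100.26 width 0.688 F [-0.3  0.7 -0.2] DELTA [ 0.0018  0.0108 -0.1808] -1.36
```

```bash
python3 -m creep '[[[0.002,0.011,-0.04],-1.4,90],[[0,0,-0.05],0,90],[[0,0,0],0,90],[[0,0,0],0,90]]'; python3 -c "
from h import *
goto(.497,-.2394,.056,98.9)
im=ctrl.camera('scene'); crop('scene',150,130,180,140,4,'d1.png',im)
im=ctrl.camera('top'); crop('top',345,180,190,150,4,'d2.png',im)"
```

```text
time_s: 2.48
position: [0.4973, -0.2346, 0.1481]
tool_rot: [0.002, -0.079, 0.997, -0.001]
ft_force: [-0.3, -0.3, 0.5]
width: 0.651
t 2.48 pos [ 0.4973 -0.2346  0.1481] yaw 99.07 width 0.651 F [-0.3 -0.3  0.5] DELTA [-0.0003 -0.0048 -0.0921] -0.17
```

View pics/d1.png

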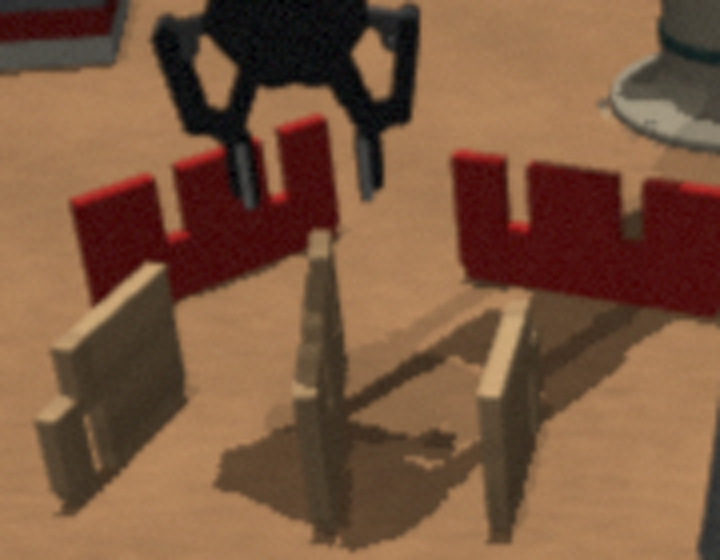

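View pics/d2.png

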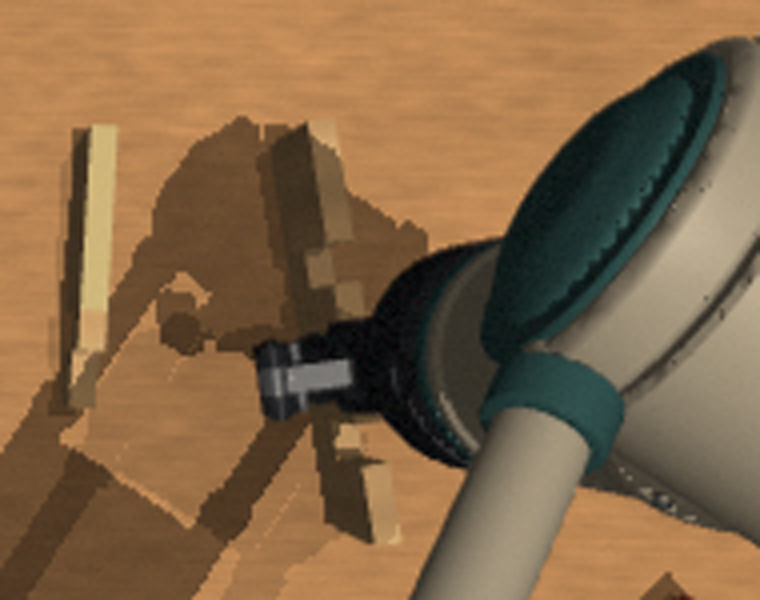

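The scene crop shows the open fingers above the plain long divider: left finger at crop (248,190), right at (368,180), board top at (318,240). I now go down and grip.

```bash
python3 -m creep '[[[0,-0.005,-0.04],-0.2,90],[[0,0,-0.03],0,90],[[0,0,-0.012],0,90],[[0,0,0],0,90],[[0,0,0],0,90]]'; python3 -c "
from h import *
goto(.497,-.2394,.056,98.9)"
```

```text
time_s: 3.2
position: [0.5035, -0.2437, 0.0735]
tool_rot: [0.009, -0.077, 0.997, -0.007]
ft_force: [0.8, 0.4, -0.8]
width: 0.648
t 3.2 pos [ 0.5035 -0.2437  0.0735] yaw 98.88 width 0.648 F [ 0.8  0.4 -0.8] DELTA [-0.0065  0.0043 -0.0175] 0.02
```

```bash
python3 -m creep '[[[-0.005,0.004,-0.012],0,90],[[0,0,0],0,90],[[0,0,0],0,90]]'; python3 -c "
from h import *
goto(.497,-.2394,.056,98.9);print(ctrl.sense()['tool_rot'],ctrl.sense()['qvel'])"
```

```text
time_s: 3.58
position: [0.4991, -0.2399, 0.0627]
tool_rot: [0.011, -0.077, 0.997, -0.008]
ft_force: [0.3, 0.5, 0.2]
width: 0.646
t 3.58 pos [ 0.4991 -0.2399  0.0627] yaw 98.89 width 0.646 F [0.3 0.5 0.2] DELTA [-0.0021  0.0005 -0.0067] 0.01
[ 0.01090218 -0.07745893  0.99690571 -0.00776262] [ 0.00191527  0.00174219  0.0154521  -0.00010978  0.00776613  0.00025296]
```

```bash
python3 -m creep '[[[-0.002,0,-0.006],0,90],[[0,0,0],0,120],[[0,0,0],0,200],[[0,0,0],0,255],[[0,0,0],0,255],[[0,0,0],0,255],[[0,0,0],0,255]]'; python3 -c "
from h import *
goto(.497,-.2394,.056,98.9);print(ctrl.sense()['tool_rot'])"
```

```text
time_s: 4.45
position: [0.4972, -0.24, 0.0565]
tool_rot: [0.011, -0.077, 0.997, -0.008]
ft_force: [0.1, 0.6, 0.2]
width: 0.129
t 4.45 pos [ 0.4972 -0.24    0.0565] yaw 98.88 width 0.129 F [0.1 0.6 0.2] DELTA [-0.0002  0.0006 -0.0005] 0.02
[ 0.01100835 -0.0773934   0.99690983 -0.00773795]
```

```bash
python3 -m creep '[[[0,0,0.015],0,255],[[0,0,0.03],0,255],[[0,0,0.045],0,255],[[0,0,0.045],0,255],[[0,0,0.045],0,255],[[0,0,0.02],0,255],[[0,0,0],0,255]]'; python3 -c "
from h import *
goto(.5281,.2410,.22,108.2);print(ctrl.sense()['tool_rot'])
im=ctrl.camera('scene'); crop('scene',130,80,200,160,4,'d3.png',im)"
```

```text
time_s: 5.32
position: [0.4955, -0.2391, 0.2678]
tool_rot: [0.012, -0.077, 0.997, -0.009]
ft_force: [-0.2, -0.7, -1.6]
width: 0.135
t 5.33 pos [ 0.4955 -0.2391  0.2678] yaw 98.89 width 0.135 F [-0.2 -0.7 -1.6] DELTA [ 0.0326  0.4801 -0.0478] 9.31
[ 0.01207162 -0.07746294  0.99688336 -0.00879396]
```

View pics/d3.png

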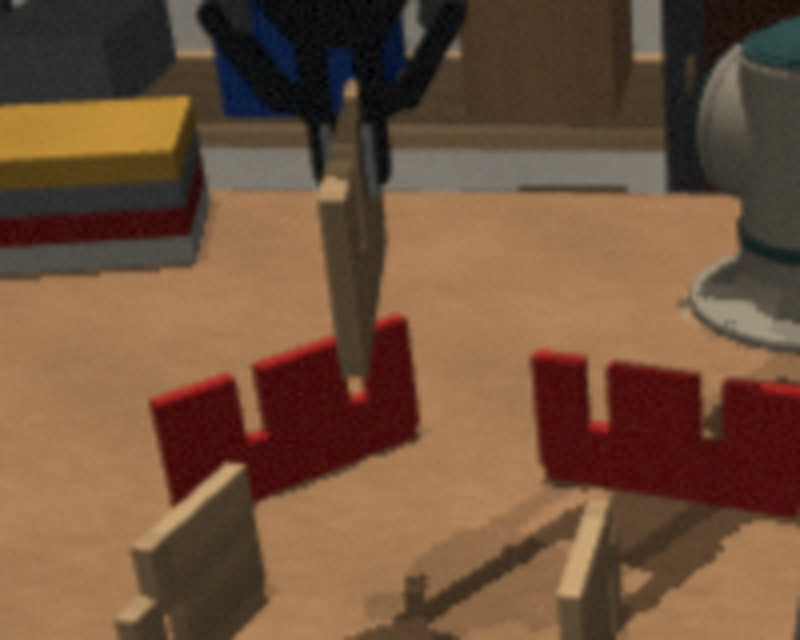

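The board is held upright at crop (350,230). Carry it over the cone to the tray.

```bash
python3 -m creep '[[[0.004,0.03,0],1,255],[[0.004,0.055,0],1,255],[[0.004,0.06,0],1,255],[[0.004,0.06,0],1,255],[[0.004,0.06,0],1,255],[[0.004,0.06,0],1,255],[[0.004,0.06,0],1,255],[[0.004,0.05,0],1,255]]'; python3 -m creep '[[[0,0.02,0],1,255],[[0,0,0],0,255],[[0,0,0],0,255]]'; python3 -c "
from h import *
goto(.5281,.2410,.22,108.2);print(ctrl.sense()['tool_rot'])"
```

```text
time_s: 6.38
position: [0.5201, 0.2057, 0.2541]
tool_rot: [0.002, -0.145, 0.989, -0.006]
ft_force: [1.1, -0.2, -0.7]
width: 0.131
time_s: 6.75
position: [0.5173, 0.2287, 0.2491]
tool_rot: [-0.002, -0.156, 0.988, -0.007]
ft_force: [0.2, -0.1, -1.5]
width: 0.128
t 6.75 pos [0.5173 0.2287 0.2491] yaw 108.0 width 0.128 F [ 0.2 -0.1 -1.5] DELTA [ 0.0108  0.0123 -0.0291] 0.2
[-0.00244944 -0.15642013  0.98766466 -0.00672824]
```

```bash
python3 -m creep '[[[0.006,0.006,-0.03],0.2,255],[[0.005,0.006,-0.03],0,255],[[0,0,-0.03],0,255],[[0,0,-0.02],0,255],[[0,0,0],0,255],[[0,0,0],0,255]]'; python3 -c "
from h import *
goto(.5281,.2410,.136,108.2);print(ctrl.sense()['tool_rot'])
im=ctrl.camera('scene'); crop('scene',340,100,200,160,4,'d4.png',im)
im=ctrl.camera('top'); cv2.imwrite('pics/top_d5.png',im);crop('top',110,160,180,150,4,'d5.png',im)"
```

```text
time_s: 7.5
position: [0.5292, 0.2317, 0.1366]
tool_rot: [-0.002, -0.153, 0.988, -0.008]
ft_force: [0.5, 0.9, -1.1]
width: 0.131
t 7.5 pos [0.5292 0.2317 0.1366] yaw 107.56 width 0.131 F [ 0.5  0.9 -1.1] DELTA [-0.0011  0.0093 -0.0006] 0.64
[-0.00249774 -0.15259305  0.98825063 -0.00835587]
```

View pics/d4.png

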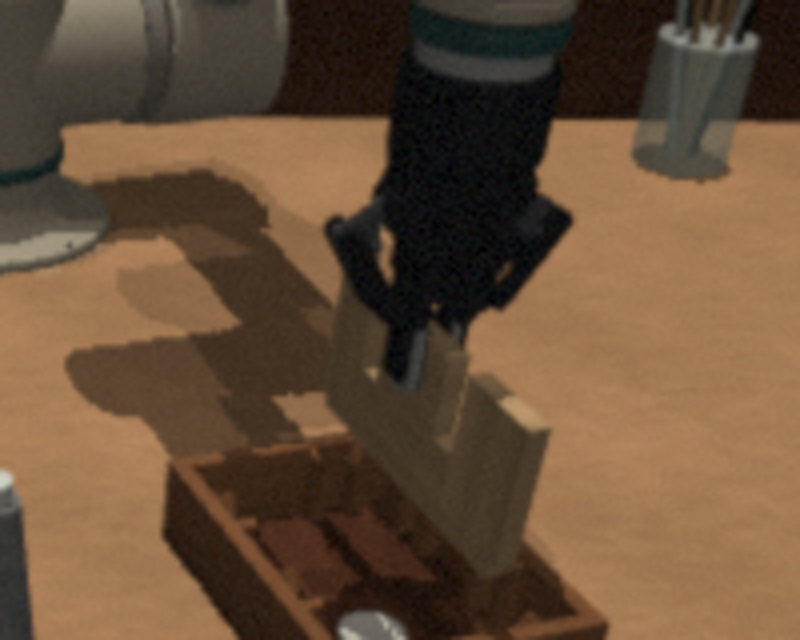

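View pics/d5.png

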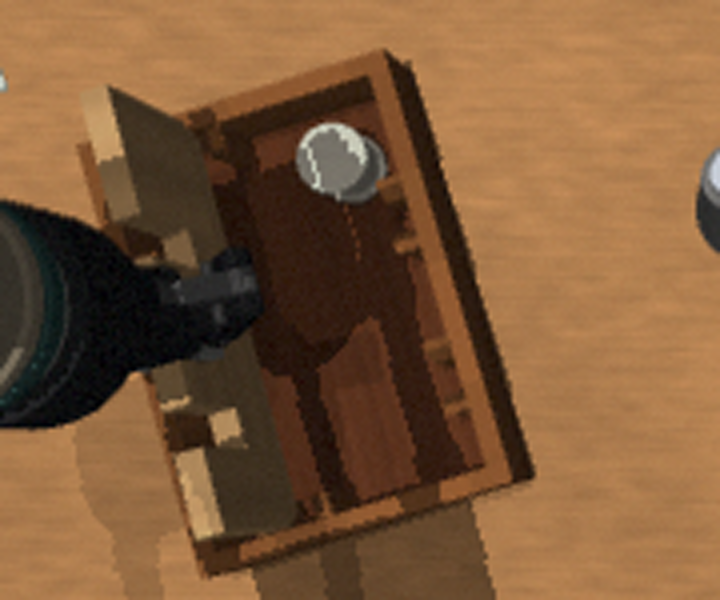

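```bash
python3 - <<'E'
from h import *
q=[(110+a/4,160+b/4) for a,b in[(82,97),(107,88),(198,543),(225,535)]]
W=ray("top",q,.170)[:,:2]; e1=W[:2].mean(0);e2=W[2:].mean(0);d=e1-e2
print(W,(e1+e2)/2,np.linalg.norm(d),np.degrees(np.arctan2(d[1],d[0])))
s=ctrl.sense()["position"][:2];print("expected mid",s+.01*np.array([np.cos(.308),np.sin(.308)]))
E
```

```text
[[0.62387821 0.26681882]
 [0.62765529 0.25676608]
 [0.4457297  0.21271177]
 [0.44906466 0.20202455]] [0.53658196 0.23458031] 0.18648781778254098 16.968044929676996
expected mid [0.53884079 0.23512756]
```

```bash
python3 -m creep '[[[0,0.009,-0.005],0.9,255],[[0,0,-0.005],0,255],[[0,0,0],0,255],[[0,0,0],0,255]]'; python3 -c "
from h import *
goto(.5286,.2412,.11,108.5);print(ctrl.sense()['tool_rot'])"
```

```text
time_s: 8.1
position: [0.5302, 0.2424, 0.128]
tool_rot: [-0.0, -0.161, 0.987, -0.008]
ft_force: [0.2, -0.6, -1.0]
width: 0.132
t 8.1 pos [0.5302 0.2424 0.128 ] yaw 108.58 width 0.132 F [ 0.2 -0.6 -1. ] DELTA [-0.0016 -0.0012 -0.018 ] -0.08
[-3.80221779e-04 -1.61386164e-01  9.86859042e-01 -7.97444508e-03]
```

```bash
python3 -m creep '[[[-0.001,-0.001,-0.007],0,255],[[0,0,-0.007],0,255],[[0,0,0],0,255],[[0,0,0],0,255]]'; python3 -c "
from h import *
goto(.5286,.2412,.11,108.5);print(ctrl.sense()['tool_rot'])
im=ctrl.camera('scene'); crop('scene',360,130,150,160,4,'d6.png',im)
im=ctrl.camera('top'); cv2.imwrite('pics/top_d7.png',im);crop('top',110,160,130,150,4,'d7.png',im)"
```

```text
time_s: 8.6
position: [0.5288, 0.2411, 0.1127]
tool_rot: [-0.001, -0.161, 0.987, -0.008]
ft_force: [-0.1, 0.7, -0.9]
width: 0.129
t 8.6 pos [0.5288 0.2411 0.1127] yaw 108.57 width 0.129 F [-0.1  0.7 -0.9] DELTA [-0.0002  0.0001 -0.0027] -0.07
[-7.89899335e-04 -1.61343643e-01  9.86864972e-01 -8.07041966e-03]
```

View pics/d6.png

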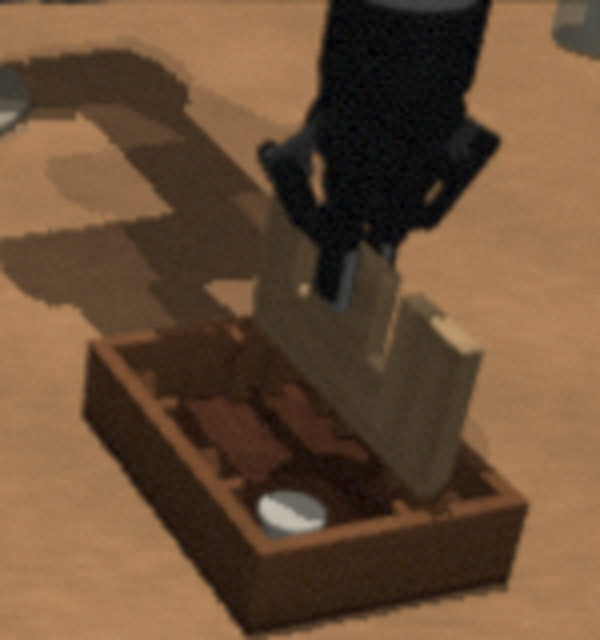

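View pics/d7.png

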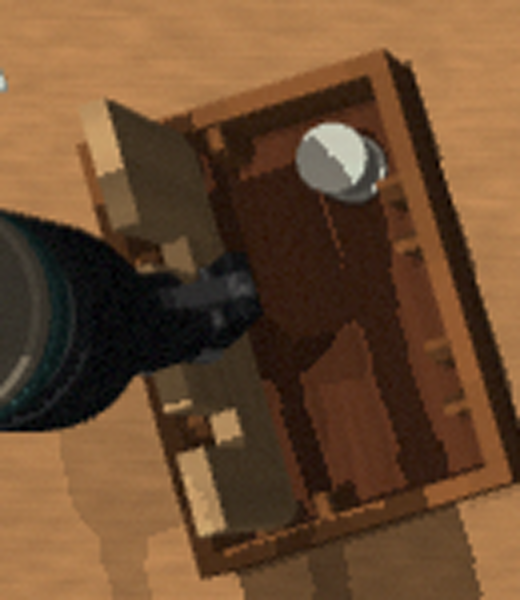

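```bash
python3 - <<'E'
from h import *
q=[(110+a/4,160+b/4) for a,b in[(81,110),(106,101),(199,538),(223,530)]]
W=ray("top",q,.146)[:,:2]; e1=W[:2].mean(0);e2=W[2:].mean(0);d=e1-e2
print((e1+e2)/2,np.linalg.norm(d),np.degrees(np.arctan2(d[1],d[0])))
E
python3 -m creep '[[[0,0,-0.006],-0.2,255],[[0,0,-0.006],0,255],[[0,0,0],0,255]]'; python3 -c "
from h import *
goto(.5286,.2412,.064,108.4)"
```

```text
[0.53631739 0.2447144 ] 0.18568673437802052 17.61830076568446
time_s: 9.07
position: [0.5289, 0.2411, 0.1001]
tool_rot: [-0.001, -0.159, 0.987, -0.008]
ft_force: [0.7, 0.1, -0.4]
width: 0.131
t 9.07 pos [0.5289 0.2411 0.1001] yaw 108.36 width 0.131 F [ 0.7  0.1 -0.4] DELTA [-0.0003  0.0001 -0.0361] 0.04
```

```bash
python3 -m creep '[[[0,0,-0.006],0,255],[[0,0,-0.006],0,255],[[0,0,0],0,255]]'; python3 -c "
from h import *
goto(.5286,.2412,.0625,108.4)"
```

```text
time_s: 9.45
position: [0.5288, 0.2411, 0.0871]
tool_rot: [-0.001, -0.159, 0.987, -0.008]
ft_force: [-0.2, 0.2, -0.9]
width: 0.132
t 9.45 pos [0.5288 0.2411 0.0871] yaw 108.36 width 0.132 F [-0.2  0.2 -0.9] DELTA [-0.0002  0.0001 -0.0246] 0.04
```

```bash
python3 -m creep '[[[0,0,-0.006],0,255],[[0,0,-0.006],0,255],[[0,0,0],0,255]]'; python3 -c "
from h import *
goto(.5286,.2412,.0625,108.4)"
```

```text
time_s: 9.82
position: [0.5289, 0.2411, 0.0742]
tool_rot: [-0.001, -0.159, 0.987, -0.008]
ft_force: [0.1, -0.6, -0.3]
width: 0.134
t 9.82 pos [0.5289 0.2411 0.0742] yaw 108.36 width 0.134 F [ 0.1 -0.6 -0.3] DELTA [-0.0003  0.0001 -0.0117] 0.04
```

```bash
python3 -m creep '[[[0,0,-0.005],0,255],[[0,0,-0.005],0,255],[[0,0,0],0,255]]'; python3 -c "
from h import *
goto(.5286,.2412,.0625,108.4)"
```

```text
time_s: 10.2
position: [0.5292, 0.2413, 0.0643]
tool_rot: [-0.0, -0.16, 0.987, -0.008]
ft_force: [-1.8, -0.4, 0.1]
width: 0.13
t 10.2 pos [0.5292 0.2413 0.0643] yaw 108.36 width 0.13 F [-1.8 -0.4  0.1] DELTA [-0.0006 -0.0001 -0.0018] 0.04
```

Nearly down. I press a little further, then release.

```bash
python3 -m creep '[[[0,0,-0.003],0,255],[[0,0,0],0,255]]'; python3 -c "
from h import *
goto(.5286,.2412,.0625,108.4)"; python3 -m creep '[[[0,0,0],0,180],[[0,0,0],0,120],[[0,0,0],0,110],[[0,0,0],0,110],[[0,0,0],0,110]]'; python3 -c "
from h import *
goto(.5286,.2412,.0625,108.4)"
```

```text
time_s: 10.45
position: [0.5284, 0.2411, 0.0632]
tool_rot: [-0.0, -0.16, 0.987, -0.008]
ft_force: [0.3, -0.2, -1.9]
width: 0.132
t 10.45 pos [0.5284 0.2411 0.0632] yaw 108.36 width 0.132 F [ 0.3 -0.2 -1.9] DELTA [ 0.0002  0.0001 -0.0007] 0.04
time_s: 11.08
position: [0.5291, 0.2413, 0.0628]
tool_rot: [0.0, -0.16, 0.987, -0.008]
ft_force: [-0.4, 0.0, -0.1]
width: 0.567
t 11.07 pos [0.5291 0.2413 0.0628] yaw 108.36 width 0.567 F [-0.4  0.  -0.1] DELTA [-0.0005 -0.0001 -0.0003] 0.04
```

```bash
python3 -m creep '[[[0,0,0.02],0,90],[[0,0,0.04],0,90],[[0,0,0.05],0,90],[[0,0,0.05],0,90],[[0,0,0.03],0,90],[[0,-0.04,0],-4,90],[[0.002,-0.06,0],-5,90],[[0.002,-0.06,0],-5,90]]';  python3 -m creep '[[[0.002,-0.06,0],-5,90],[[0.002,-0.06,0],-2,90],[[0.002,-0.05,0],0,90],[[0,0,0],0,90]]'; python3 -c "
from h import *
goto(.5447,-.1257,.056,87.2);print(ctrl.sense()['tool_rot'])
im=ctrl.camera('top'); cv2.imwrite('pics/top_e1.png',im);crop('top',100,150,180,150,4,'e1.png',im)
im=ctrl.camera('scene'); crop('scene',360,170,140,120,4,'e2.png',im)"
```

```text
time_s: 12.08
position: [0.5319, 0.0809, 0.2585]
tool_rot: [-0.0, -0.038, 0.999, -0.007]
ft_force: [0.3, -0.1, -0.8]
width: 0.647
time_s: 12.58
position: [0.5374, -0.0984, 0.2586]
tool_rot: [0.0, 0.028, 1.0, -0.008]
ft_force: [1.3, 0.8, -0.2]
width: 0.646
t 12.57 pos [ 0.5374 -0.0984  0.2586] yaw 86.84 width 0.646 F [ 1.3  0.8 -0.2] DELTA [ 0.0073 -0.0273 -0.2026] 0.36
[ 1.60879599e-04  2.75764230e-02  9.99587240e-01 -8.05390297e-03]
```

View pics/e1.png

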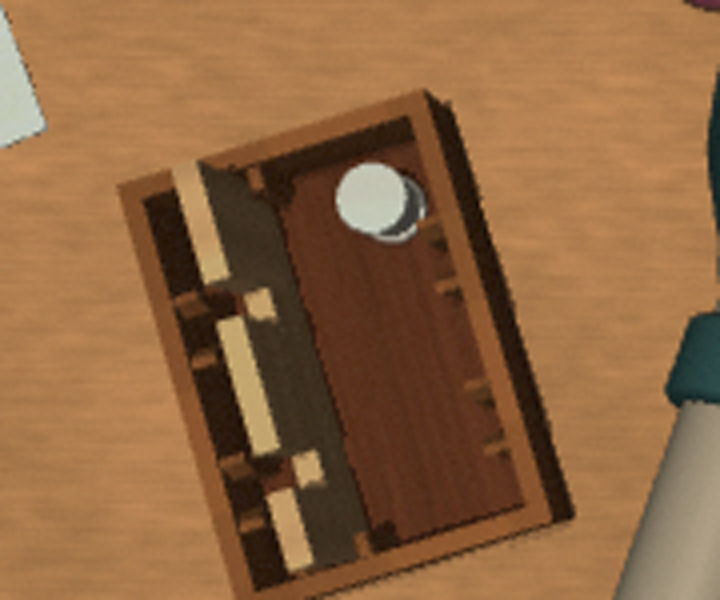

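View pics/e2.png

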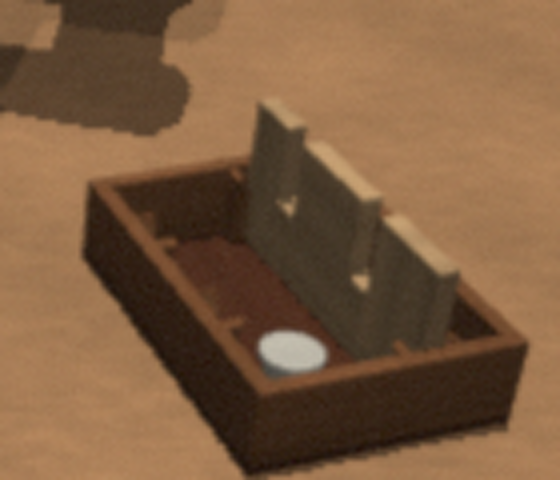

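The long divider stands in its channels with its notches in line with the cross channels (e1 crop, notches near (258,305) and (308,470)). I measure it and move on to c-left.

```bash
python3 - <<'E'
from h import *
q=[(100+a/4,150+b/4) for a,b in[(171,167),(195,160),(288,575),(313,567)]]
W=ray("top",q,.096)[:,:2]; e1=W[:2].mean(0);e2=W[2:].mean(0);d=e1-e2;u=d/np.linalg.norm(d);v=np.array([-u[1],u[0]])
mid=(e1+e2)/2;print(mid,np.linalg.norm(d),np.degrees(np.arctan2(d[1],d[0])))
for name,M in(("from board",mid-.028*v),("tray",np.array([.5463,.2175]))):
  for x in(-.05,.03): print(name,x,"grip at",M+x*u-.010*v)
E
python3 -m creep '[[[0.007,-0.027,-0.03],0.4,90],[[0,0,-0.04],0,90],[[0,0,-0.03],0,90],[[0,0,0],0,90],[[0,0,0],0,90]]';python3 -c "
from h import *
goto(.5447,-.1257,.056,87.2)"
```

```text
[0.53614691 0.24309739] 0.1892172785086029 18.262167846858283
from board -0.05 grip at [0.50057316 0.19134308]
from board 0.03 grip at [0.57654377 0.21641232]
tray -0.05 grip at [0.50195202 0.1923354 ]
tray 0.03 grip at [0.57792263 0.21740464]
time_s: 13.3
position: [0.5458, -0.1152, 0.1587]
tool_rot: [0.002, 0.018, 1.0, -0.006]
ft_force: [0.8, 0.4, -0.1]
width: 0.646
t 13.3 pos [ 0.5458 -0.1152  0.1587] yaw 87.96 width 0.646 F [ 0.8  0.4 -0.1] DELTA [-0.0011 -0.0105 -0.1027] -0.76
```

```bash
python3 -m creep '[[[-0.001,-0.010,-0.02],-0.8,90],[[0,0,-0.02],0,90],[[0,0,0],0,90],[[0,0,0],0,90]]';python3 -c "
from h import *
goto(.5447,-.1257,.056,87.2)
im=ctrl.camera('scene'); crop('scene',200,130,180,150,4,'f1.png',im)"
```

```text
time_s: 13.8
position: [0.5497, -0.1244, 0.1252]
tool_rot: [0.009, 0.023, 1.0, -0.008]
ft_force: [-0.5, -0.8, -0.2]
width: 0.648
t 13.8 pos [ 0.5497 -0.1244  0.1252] yaw 87.34 width 0.648 F [-0.5 -0.8 -0.2] DELTA [-0.005  -0.0013 -0.0692] -0.14
```

View pics/f1.png

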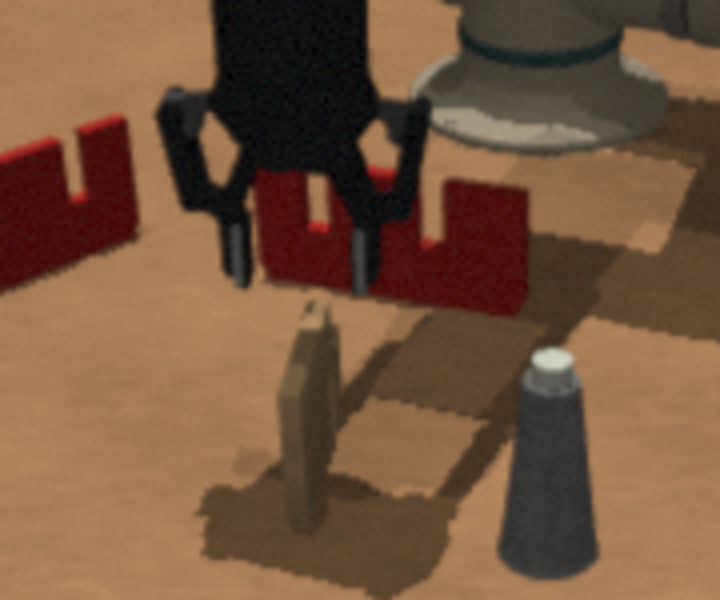

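The fingers at crop (235,260) and (365,265) straddle the board top at (315,315), and the cone at (550,460) is clear.

```bash
python3 -m creep '[[[-0.005,-0.001,-0.02],0,90],[[0,0,-0.02],0,90],[[0,0,-0.015],0,90],[[0,0,0],0,90],[[0,0,0],0,90]]';python3 -c "
from h import *
goto(.5447,-.1257,.056,87.2)"
```

```text
time_s: 14.48
position: [0.5485, -0.1262, 0.0742]
tool_rot: [0.014, 0.023, 1.0, -0.009]
ft_force: [0.4, -0.1, -1.0]
width: 0.649
t 14.47 pos [ 0.5485 -0.1262  0.0742] yaw 87.39 width 0.649 F [ 0.4 -0.1 -1. ] DELTA [-0.0038  0.0005 -0.0182] -0.19
```

```bash
python3 -m creep '[[[-0.004,0.0005,-0.014],0,90],[[0,0,-0.004],0,90],[[0,0,0],0,140],[[0,0,0],0,200],[[0,0,0],0,255],[[0,0,0],0,255],[[0,0,0],0,255],[[0,0,0],0,255]]';python3 -c "
from h import *
goto(.5447,-.1257,.056,87.2)"
```

```text
time_s: 15.48
position: [0.5451, -0.1259, 0.0563]
tool_rot: [0.015, 0.023, 1.0, -0.01]
ft_force: [-1.0, 0.1, -1.5]
width: 0.13
t 15.47 pos [ 0.5451 -0.1259  0.0563] yaw 87.39 width 0.13 F [-1.   0.1 -1.5] DELTA [-0.0004  0.0002 -0.0003] -0.19
```

```bash
python3 -m creep '[[[0,0,0.015],0,255],[[0,0,0.03],0,255],[[0,0,0.045],0,255],[[0,0,0.045],0,255],[[0,0,0.045],0,255],[[0,0,0.02],0,255],[[0,0,0],0,255]]'; python3 -m creep '[[[-0.004,0.02,0],-6,255],[[-0.006,0.04,0],-8,255],[[-0.007,0.05,0],-9,255],[[-0.007,0.05,0],-9,255],[[-0.007,0.05,0],-9,255],[[-0.006,0.05,0],-9,255],[[-0.005,0.04,0],-9,255],[[0,0.02,0],-7,255]]'; python3 -c "
from h import *
goto(.501,.1918,.17,18.2);print(ctrl.sense()['tool_rot'])"
```

```text
time_s: 16.35
position: [0.544, -0.1256, 0.2688]
tool_rot: [0.017, 0.023, 1.0, -0.011]
ft_force: [0.2, -0.0, -1.3]
width: 0.134
time_s: 17.35
position: [0.4945, 0.2019, 0.2612]
tool_rot: [0.003, 0.581, 0.814, -0.02]
ft_force: [-0.7, -0.4, -0.2]
width: 0.129
t 17.35 pos [0.4945 0.2019 0.2612] yaw 18.93 width 0.129 F [-0.7 -0.4 -0.2] DELTA [ 0.0065 -0.0101 -0.0912] -0.73
[ 0.0027904   0.58108976  0.81358037 -0.02034427]
```

```bash
cat >> h.py <<'E'
from scipy.spatial.transform import Rotation as Ro
def tilt(qpick,boardyaw_pick):
    f=lambda q: Ro.from_quat([q[1],q[2],q[3],q[0]])
    D=f(ctrl.sense()["tool_rot"])*f(qpick).inv()
    R=D*Ro.from_euler('z',boardyaw_pick,degrees=True); M=R.as_matrix()
    print("board yaw",np.degrees(np.arctan2(M[1,0],M[0,0])),"pitch: x-end up deg",np.degrees(np.arcsin(M[2,0])),"roll: y-axis up deg",np.degrees(np.arcsin(M[2,1])))
E
python3 -m creep '[[[0.006,-0.008,-0.02],-0.7,255],[[0,0,-0.02],0,255],[[0,0,-0.02],0,255],[[0,0,0],0,255],[[0,0,0],0,255]]'; python3 -c "
from h import *
goto(.501,.1918,.165,18.2)
tilt([.015,.023,.9996,-.01],177.2)
im=ctrl.camera('scene'); crop('scene',340,90,200,150,4,'g1.png',im)
im=ctrl.camera('top'); cv2.imwrite('pics/top_g2.png',im);crop('top',110,160,180,150,4,'g2.png',im)"
```

```text
time_s: 17.98
position: [0.4972, 0.1956, 0.1957]
tool_rot: [0.0, 0.585, 0.811, -0.023]
ft_force: [-0.0, -0.6, -0.2]
width: 0.133
t 17.98 pos [0.4972 0.1956 0.1957] yaw 18.43 width 0.133 F [-0.  -0.6 -0.2] DELTA [ 0.0038 -0.0038 -0.0307] -0.23
board yaw 108.24337918104283 pitch: x-end up deg 0.18388979852446422 roll: y-axis up deg 1.033877227407719
```

View pics/g1.png

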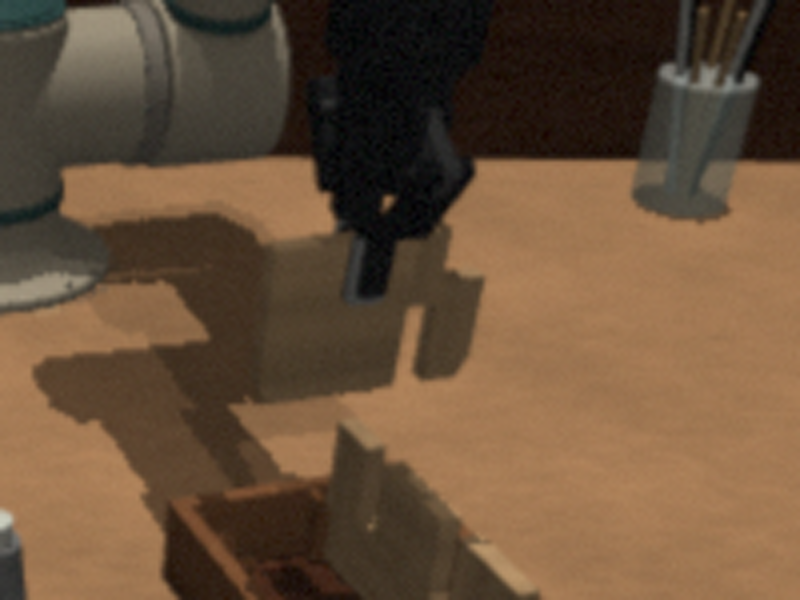

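View pics/g2.png

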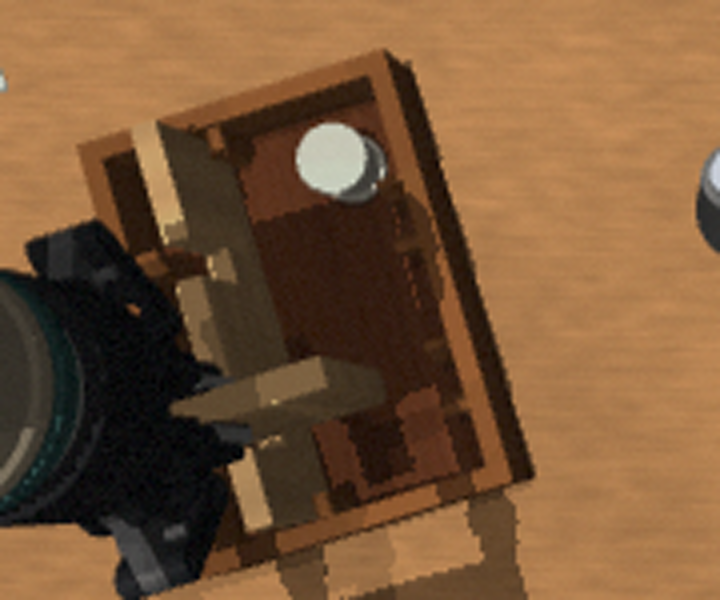

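The cross divider's notched low shoulder points to the tray's +y side (g1, (460,320)). I lower it and measure it before it goes over the long divider.

```bash
python3 -m creep '[[[0.004,-0.004,-0.014],-0.2,255],[[0,0,-0.014],0,255],[[0,0,0],0,255],[[0,0,0],0,255]]'; python3 -c "
from h import *
goto(.501,.1918,.165,18.2)
tilt([.015,.023,.9996,-.01],177.2)
im=ctrl.camera('scene'); crop('scene',370,120,140,140,4,'g3.png',im)
im=ctrl.camera('top'); cv2.imwrite('pics/top_g4.png',im);crop('top',140,220,100,75,8,'g4.png',im)"
```

```text
time_s: 18.58
position: [0.5022, 0.1912, 0.1668]
tool_rot: [0.001, 0.586, 0.81, -0.022]
ft_force: [-0.3, -0.5, -0.6]
width: 0.134
t 18.57 pos [0.5022 0.1912 0.1668] yaw 18.19 width 0.134 F [-0.3 -0.5 -0.6] DELTA [-0.0012  0.0006 -0.0018] 0.01
board yaw 108.00649472731139 pitch: x-end up deg 0.17369739816506938 roll: y-axis up deg 0.9009054418010779
```

View pics/g3.png

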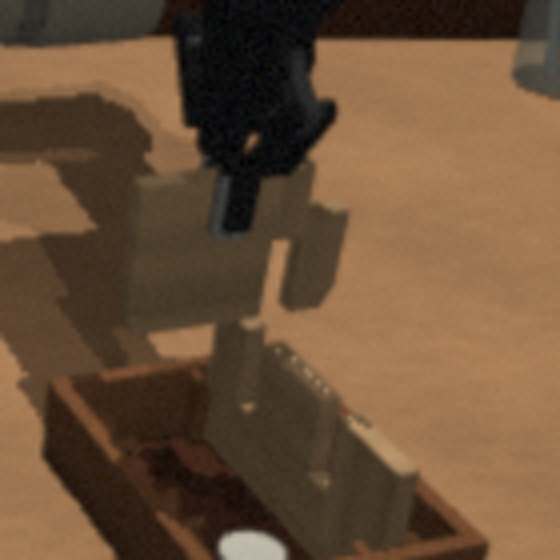

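View pics/g4.png

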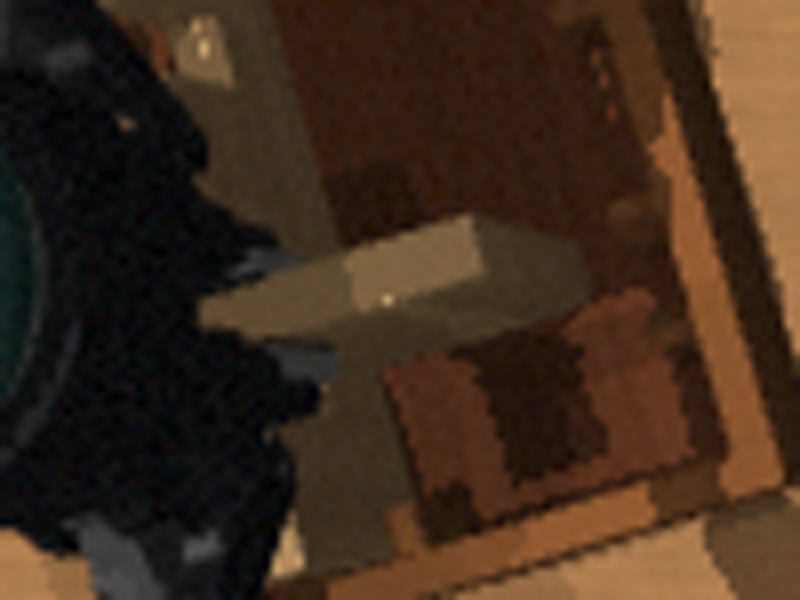

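```bash
python3 - <<'E'
from h import *
q=[(139.5+a/8,219.5+b/8) for a,b in[(471,215),(486,270),(345,252)]]
W=ray("top",q,.2005)[:,:2]; e=W[:2].mean(0);print(W,e)
a=np.radians(18.25);u=np.array([np.cos(a),np.sin(a)]);v=np.array([-u[1],u[0]])
d=W[2]-W[0];print("yaw",np.degrees(np.arctan2(d[1],d[0])))
for M in([.5449,.2165],[.5463,.2175]):
    t=np.array(M)-.05*u-.063*v; print("target end",t,"shift",t-e,"in tray axes",(t-e)@u,(t-e)@v)
E
```

```text
[[0.52365294 0.14411987]
 [0.51321383 0.1409035 ]
 [0.51625284 0.16808258]] [0.51843338 0.14251168]
yaw 107.16159235388062
target end [0.51714436 0.14101076] shift [-0.00128902 -0.00150092] in tray axes -0.0016942150221299726 -0.0010217477961622372
target end [0.51854436 0.14201076] shift [ 0.00011098 -0.00050092] in tray axes -5.147243896363588e-05 -0.0005104779990375951
```

```bash
python3 -m creep '[[[-0.0004,-0.0006,-0.007],0,255],[[0,0,-0.006],0,255],[[0,0,-0.006],0,255],[[0,0,0],0,255],[[0,0,0],0,255]]'; python3 -c "
from h import *
goto(.5018,.1906,.125,18.2)
tilt([.015,.023,.9996,-.01],177.2)"
```

```text
time_s: 19.3
position: [0.5018, 0.1908, 0.147]
tool_rot: [0.001, 0.586, 0.81, -0.022]
ft_force: [0.4, 0.6, -1.7]
width: 0.135
t 19.3 pos [0.5018 0.1908 0.147 ] yaw 18.2 width 0.135 F [ 0.4  0.6 -1.7] DELTA [-0.     -0.0002 -0.022 ] -0.0
board yaw 108.02235098136994 pitch: x-end up deg 0.17347936637872557 roll: y-axis up deg 0.8540558684713855
```

```bash
python3 -m creep '[[[0,0,-0.006],0,255],[[0,0,-0.006],0,255],[[0,0,-0.006],0,255],[[0,0,0],0,255],[[0,0,0],0,255]]'; python3 -c "
from h import *
goto(.5018,.1906,.125,18.2)
im=ctrl.camera('scene'); crop('scene',370,120,140,140,4,'g5.png',im)
im=ctrl.camera('top'); cv2.imwrite('pics/top_g6.png',im);crop('top',140,220,100,75,8,'g6.png',im)"
```

```text
time_s: 19.92
position: [0.5019, 0.1908, 0.1277]
tool_rot: [0.001, 0.586, 0.81, -0.022]
ft_force: [-0.1, -0.8, -1.3]
width: 0.128
t 19.93 pos [0.5019 0.1908 0.1277] yaw 18.2 width 0.128 F [-0.1 -0.8 -1.3] DELTA [-0.0001 -0.0002 -0.0027] -0.0
```

View pics/g5.png

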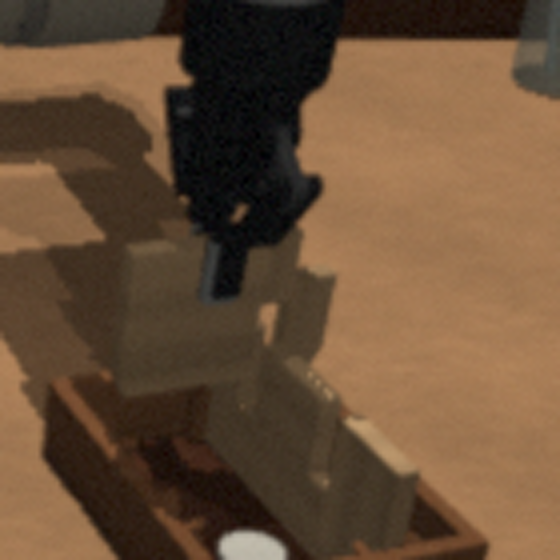

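View pics/g6.png

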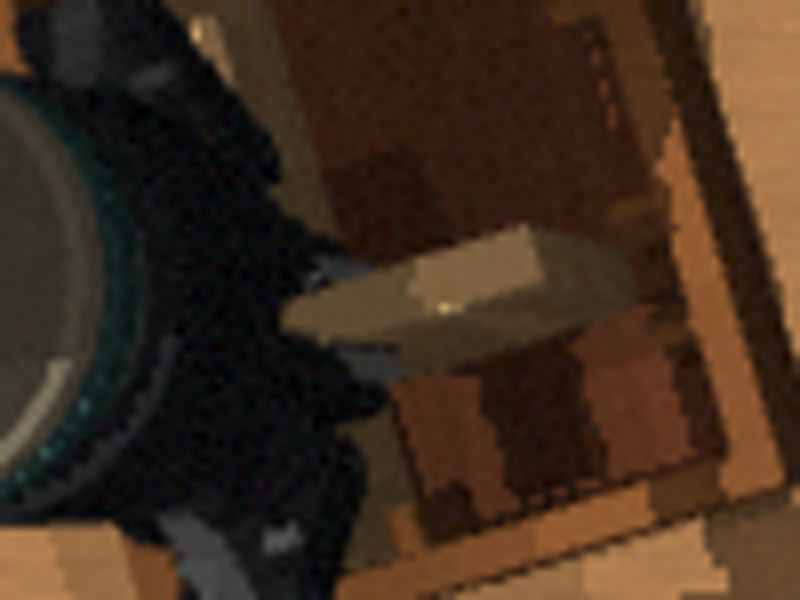

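```bash
python3 - <<'E'
from h import *
q=[(139.5+a/8,219.5+b/8) for a,b in[(532,225),(546,280)]]
W=ray("top",q,.1614)[:,:2]; e=W[:2].mean(0)
a=np.radians(18.25);u=np.array([np.cos(a),np.sin(a)]);v=np.array([-u[1],u[0]])
for M in([.5449,.2165],[.5463,.2175]):
    t=np.array(M)-.05*u-.063*v; print("in tray axes",(t-e)@u,(t-e)@v)
E
python3 -m creep '[[[0,0,-0.006],0,255],[[0,0,-0.006],0,255],[[0,0,-0.004],0,255],[[0,0,0],0,255],[[0,0,0],0,255]]'; python3 -c "
from h import *
goto(.5018,.1906,.0625,18.2)"
```

```text
in tray axes -0.001027260548895952 -0.000321993618559573
in tray axes 0.0006154820342703847 0.00018927617856506903
time_s: 20.65
position: [0.5019, 0.1908, 0.1107]
tool_rot: [0.001, 0.586, 0.81, -0.022]
ft_force: [-0.6, -0.6, -1.2]
width: 0.13
t 20.65 pos [0.5019 0.1908 0.1107] yaw 18.2 width 0.13 F [-0.6 -0.6 -1.2] DELTA [-0.0001 -0.0002 -0.0482] -0.0
```

```bash
python3 -m creep '[[[0,0,-0.005],0,255],[[0,0,-0.005],0,255],[[0,0,-0.005],0,255],[[0,0,0],0,255]]'; python3 -c "
from h import *
goto(.5018,.1906,.0625,18.2)"
```

```text
time_s: 21.15
position: [0.5028, 0.1911, 0.095]
tool_rot: [0.002, 0.586, 0.81, -0.021]
ft_force: [0.5, 0.3, -1.7]
width: 0.132
t 21.15 pos [0.5028 0.1911 0.095 ] yaw 18.21 width 0.132 F [ 0.5  0.3 -1.7] DELTA [-0.001  -0.0005 -0.0325] -0.01
```

```bash
python3 -m creep '[[[0,0,-0.005],0,255],[[0,0,-0.005],0,255],[[0,0,0],0,255]]'; python3 -c "
from h import *
goto(.5018,.1906,.0625,18.2)"
```

```text
time_s: 21.52
position: [0.5028, 0.1911, 0.0843]
tool_rot: [0.002, 0.586, 0.81, -0.021]
ft_force: [0.8, -0.0, -1.6]
width: 0.131
t 21.52 pos [0.5028 0.1911 0.0843] yaw 18.21 width 0.131 F [ 0.8 -0.  -1.6] DELTA [-0.001  -0.0005 -0.0218] -0.01
```

```bash
python3 -m creep '[[[0,0,-0.005],0,255],[[0,0,-0.005],0,255],[[0,0,-0.004],0,255],[[0,0,0],0,255]]'; python3 -c "
from h import *
goto(.5018,.1906,.0625,18.2)"
```

```text
time_s: 22.02
position: [0.5029, 0.1911, 0.0693]
tool_rot: [0.002, 0.586, 0.81, -0.021]
ft_force: [0.5, -0.5, -0.8]
width: 0.132
t 22.02 pos [0.5029 0.1911 0.0693] yaw 18.21 width 0.132 F [ 0.5 -0.5 -0.8] DELTA [-0.0011 -0.0005 -0.0068] -0.01
```

```bash
python3 -m creep '[[[0,0,-0.004],0,255],[[0,0,-0.003],0,255],[[0,0,0],0,255]]'; python3 -c "
from h import *
goto(.5018,.1906,.0625,18.2)
tilt([.015,.023,.9996,-.01],177.2)"
```

```text
time_s: 22.4
position: [0.5029, 0.1911, 0.0623]
tool_rot: [0.002, 0.586, 0.81, -0.021]
ft_force: [0.6, -0.3, 1.9]
width: 0.126
t 22.4 pos [0.5029 0.1911 0.0623] yaw 18.2 width 0.126 F [ 0.6 -0.3  1.9] DELTA [-0.0011 -0.0005  0.0002] -0.0
board yaw 108.02504719398198 pitch: x-end up deg 0.16493748386625198 roll: y-axis up deg 0.7047920139478769
```

Contact with the floor at the expected height. I release, lift, and head for c-right: grip at its x=-10, about (0.5096, -0.3537), tool yaw -104.6, a turn of -122.8°.

```bash
python3 -c "
import numpy as np
t=np.array([.5067,-.3529]);l=np.array([.5694,-.369]);d=(l-t)/np.linalg.norm(l-t);print(t+d*.003)"
python3 -m creep '[[[0,0,0],0,180],[[0,0,0],0,120],[[0,0,0],0,110],[[0,0,0],0,110],[[0,0,0.015],0,110],[[0,0,0.03],0,100],[[0,0,0.05],0,90],[[0,0,0.05],0,90]]'; python3 -m creep '[[[0,0,0.04],0,90],[[0,-0.03,0.01],-6,90],[[0,-0.055,0],-10,90],[[0,-0.06,0],-10,90],[[0,-0.06,0],-10,90],[[0,-0.06,0],-10,90],[[0,-0.06,0],-10,90],[[0,-0.06,0],-10,90]]'; python3 -c "
from h import *
goto(.5096,-.3536,.2,-104.6)
im=ctrl.camera('top'); cv2.imwrite('pics/top_k1.png',im);crop('top',110,160,150,150,4,'k1.png',im)
im=ctrl.camera('scene'); crop('scene',360,170,140,120,4,'k2.png',im)"
```

```text
[ 0.50960573 -0.35364613]
time_s: 23.4
position: [0.4994, 0.1902, 0.2099]
tool_rot: [-0.001, 0.586, 0.81, -0.024]
ft_force: [0.5, 0.4, -0.2]
width: 0.648
time_s: 24.4
position: [0.5013, -0.2009, 0.278]
tool_rot: [-0.002, 0.938, 0.347, -0.013]
ft_force: [1.2, 0.5, 0.2]
width: 0.647
t 24.4 pos [ 0.5013 -0.2009  0.278 ] yaw -49.42 width 0.647 F [1.2 0.5 0.2] DELTA [ 0.0083 -0.1527 -0.078 ] -55.18
```

View pics/k1.png

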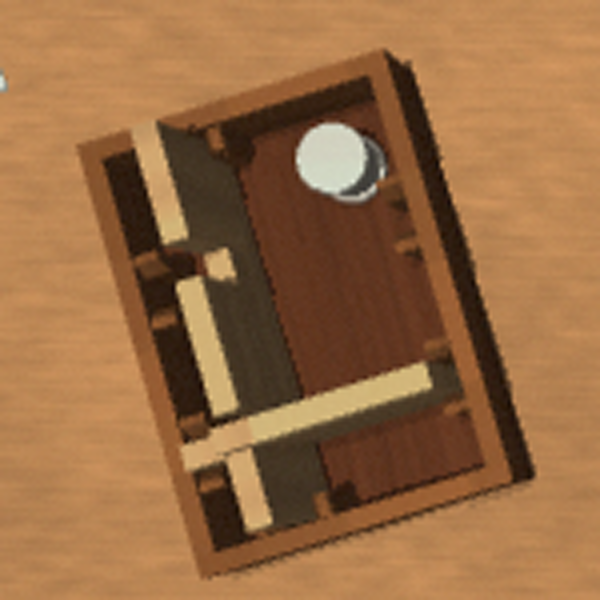

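View pics/k2.png

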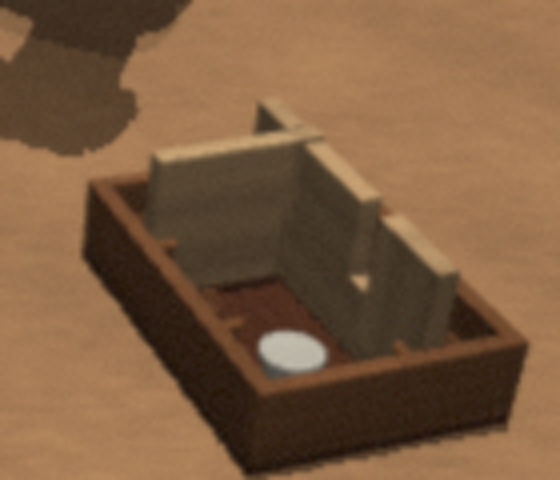

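The first cross divider sits in its channel over the long one, with tops level at crop k2 (300,140). On to c-right.

```bash
python3 -m creep '[[[0.001,-0.04,-0.01],-10,90],[[0.001,-0.04,-0.01],-10,90],[[0.001,-0.04,-0.01],-10,90],[[0.001,-0.02,-0.02],-10,90],[[0,0,-0.01],-8,90],[[0,0,0],0,90],[[0,0,0],0,90]]'; python3 -c "
from h import *
goto(.5096,-.3536,.13,-104.6);print(ctrl.sense()['tool_rot'])"
```

```text
time_s: 25.38
position: [0.506, -0.3475, 0.2229]
tool_rot: [-0.004, 0.997, -0.076, -0.009]
ft_force: [0.2, -0.0, 0.3]
width: 0.649
t 25.38 pos [ 0.506  -0.3475  0.2229] yaw -98.67 width 0.649 F [ 0.2 -0.   0.3] DELTA [ 0.0036 -0.0061 -0.0929] -5.93
[-0.00417489  0.99708741 -0.0756077  -0.00909592]
```

```bash
python3 -m creep '[[[0.003,-0.006,-0.03],-5.9,90],[[0,0,-0.03],0,90],[[0,0,-0.03],0,90],[[0,0,0],0,90],[[0,0,0],0,90]]'; python3 -c "
from h import *
goto(.5096,-.3536,.13,-104.6);print(ctrl.sense()['tool_rot'])
im=ctrl.camera('scene'); crop('scene',110,120,180,150,4,'l1.png',im)"
```

```text
time_s: 26.0
position: [0.5126, -0.3526, 0.1382]
tool_rot: [-0.002, 0.992, -0.123, -0.004]
ft_force: [0.1, 0.5, 0.2]
width: 0.647
t 26.0 pos [ 0.5126 -0.3526  0.1382] yaw -104.07 width 0.647 F [0.1 0.5 0.2] DELTA [-0.003  -0.001  -0.0082] -0.53
[-0.00154624  0.99245961 -0.12250258 -0.00382885]
```

View pics/l1.png

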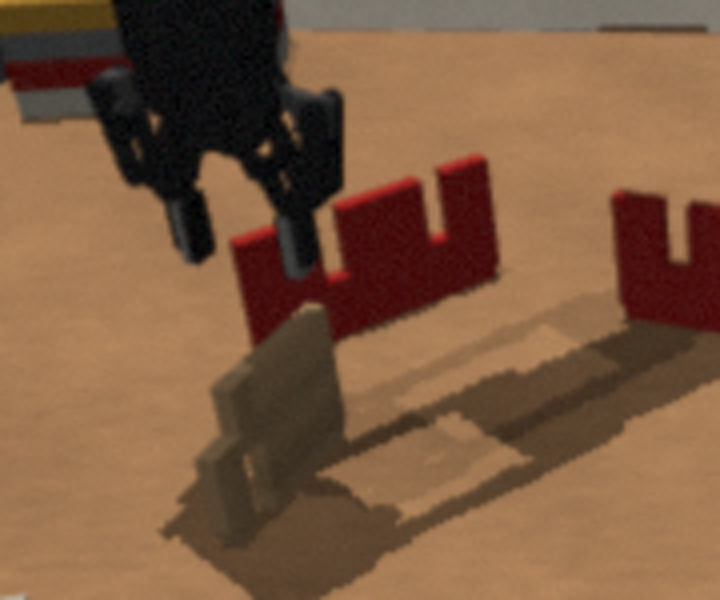

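The fingers straddle the plain cross board (top at (270,350)), and the red look-alike behind is clear. Going down.

```bash
python3 -m creep '[[[-0.003,-0.001,-0.025],-0.5,90],[[0,0,-0.025],0,90],[[0,0,-0.015],0,90],[[0,0,0],0,90],[[0,0,0],0,90]]'; python3 -c "
from h import *
goto(.5096,-.3536,.056,-104.6);print(ctrl.sense()['tool_rot'])"
```

```text
time_s: 26.68
position: [0.5138, -0.3566, 0.0797]
tool_rot: [0.002, 0.992, -0.126, 0.002]
ft_force: [0.7, 0.1, 0.2]
width: 0.648
t 26.68 pos [ 0.5138 -0.3566  0.0797] yaw -104.47 width 0.648 F [0.7 0.1 0.2] DELTA [-0.0042  0.003  -0.0237] -0.13
[ 0.00246323  0.99203179 -0.1259439   0.00223351]
```

```bash
python3 -m creep '[[[-0.004,0.003,-0.014],0,90],[[0,0,-0.008],0,90],[[0,0,0],0,90],[[0,0,0],0,140],[[0,0,0],0,200],[[0,0,0],0,255],[[0,0,0],0,255],[[0,0,0],0,255]]'; python3 -m creep '[[[0,0,0],0,255],[[0,0,0],0,255]]'; python3 -c "
from h import *
goto(.5096,-.3536,.056,-104.6);print(ctrl.sense()['tool_rot'])"
```

```text
time_s: 27.68
position: [0.5105, -0.3542, 0.0581]
tool_rot: [0.003, 0.992, -0.126, 0.004]
ft_force: [-0.1, 0.3, -0.8]
width: 0.127
time_s: 27.92
position: [0.5103, -0.3541, 0.058]
tool_rot: [0.003, 0.992, -0.126, 0.003]
ft_force: [-0.0, -1.1, -0.7]
width: 0.131
t 27.93 pos [ 0.5103 -0.3541  0.058 ] yaw -104.46 width 0.131 F [-0.  -1.1 -0.7] DELTA [-0.0007  0.0005 -0.002 ] -0.14
[ 0.00333546  0.99203745 -0.12585054  0.00349451]
```

```bash
python3 -m creep '[[[0,0,0.015],0,255],[[0,0,0.03],0,255],[[0,0,0.045],0,255],[[0,0,0.045],0,255],[[0,0,0.045],0,255],[[0,0,0.025],0,255],[[0,0,0],0,255]]'; python3 -m creep '[[[0.002,0.02,0],5,255],[[0.005,0.04,0],9,255],[[0.006,0.05,0],10,255],[[0.006,0.05,0],10,255],[[0.006,0.05,0],10,255],[[0.006,0.05,0],10,255],[[0.006,0.05,0],10,255],[[0.006,0.05,0],10,255]]'; python3 -c "
from h import *
goto(.578,.2158,.27,18.2);print(ctrl.sense()['tool_rot'])"
```

```text
time_s: 28.8
position: [0.5096, -0.3534, 0.2758]
tool_rot: [0.005, 0.992, -0.126, 0.006]
ft_force: [-0.0, 0.3, -0.8]
width: 0.13
time_s: 29.8
position: [0.5471, 0.0153, 0.2659]
tool_rot: [-0.002, 0.859, 0.512, 0.001]
ft_force: [0.3, -0.9, -0.3]
width: 0.129
t 29.8 pos [0.5471 0.0153 0.2659] yaw -28.47 width 0.129 F [ 0.3 -0.9 -0.3] DELTA [0.0309 0.2005 0.0041] 46.67
[-0.00225393  0.8592716   0.51151337  0.00114376]
```

```bash
python3 -m creep '[[[0.006,0.045,0],10,255],[[0.006,0.045,0],10,255],[[0.006,0.045,0],10,255],[[0.006,0.035,0],8,255],[[0.004,0.015,-0.01],4,255],[[0,0,0],0,255],[[0,0,0],0,255]]'; python3 -c "
from h import *
goto(.578,.2158,.17,18.2);print(ctrl.sense()['tool_rot']);tilt([.00334,.99204,-.12585,.00349],-14.6)"
```

```text
time_s: 30.68
position: [0.5697, 0.2093, 0.2468]
tool_rot: [-0.007, 0.607, 0.795, -0.006]
ft_force: [-0.0, -1.3, -1.2]
width: 0.126
t 30.68 pos [0.5697 0.2093 0.2468] yaw 15.23 width 0.126 F [-0.  -1.3 -1.2] DELTA [ 0.0083  0.0065 -0.0768] 2.97
[-0.00662939  0.60711371  0.79456287 -0.00623275]
board yaw 105.10178377023792 pitch: x-end up deg -0.2781436579337987 roll: y-axis up deg 1.357440743863604
```

```bash
python3 -m creep '[[[0.008,0.0065,-0.02],2.9,255],[[0,0,-0.02],0,255],[[0,0,-0.02],0,255],[[0,0,-0.01],0,255],[[0,0,0],0,255],[[0,0,0],0,255]]'; python3 -c "
from h import *
goto(.578,.2158,.17,18.2);print(ctrl.sense()['tool_rot']);tilt([.00334,.99204,-.12585,.00349],-14.6)"
```

```text
time_s: 31.42
position: [0.5786, 0.2101, 0.1778]
tool_rot: [-0.005, 0.59, 0.807, -0.006]
ft_force: [-0.0, -0.1, -0.9]
width: 0.137
t 31.43 pos [0.5786 0.2101 0.1778] yaw 17.62 width 0.137 F [-0.  -0.1 -0.9] DELTA [-0.0006  0.0057 -0.0078] 0.58
[-0.00464891  0.59042431  0.80705933 -0.00572455]
board yaw 107.49083984619494 pitch: x-end up deg -0.4050812206712334 roll: y-axis up deg 1.1723560785741163
```

```bash
python3 -m creep '[[[-0.0005,0.0055,-0.006],0.6,255],[[0,0,0],0,255],[[0,0,0],0,255],[[0,0,0],0,255]]'; python3 -c "
from h import *
goto(.578,.2158,.17,18.2);tilt([.00334,.99204,-.12585,.00349],-14.6)
im=ctrl.camera('scene'); crop('scene',370,110,140,150,4,'n1.png',im)
im=ctrl.camera('top'); cv2.imwrite('pics/top_n2.png',im);crop('top',130,190,100,75,8,'n2.png',im)"
```

```text
time_s: 31.92
position: [0.5789, 0.2165, 0.1732]
tool_rot: [-0.004, 0.586, 0.81, -0.004]
ft_force: [0.6, -0.8, -0.7]
width: 0.131
t 31.93 pos [0.5789 0.2165 0.1732] yaw 18.28 width 0.131 F [ 0.6 -0.8 -0.7] DELTA [-0.0009 -0.0007 -0.0032] -0.08
board yaw 108.14364492535184 pitch: x-end up deg -0.41532622893651217 roll: y-axis up deg 0.9804945177880342
```

View pics/n1.png

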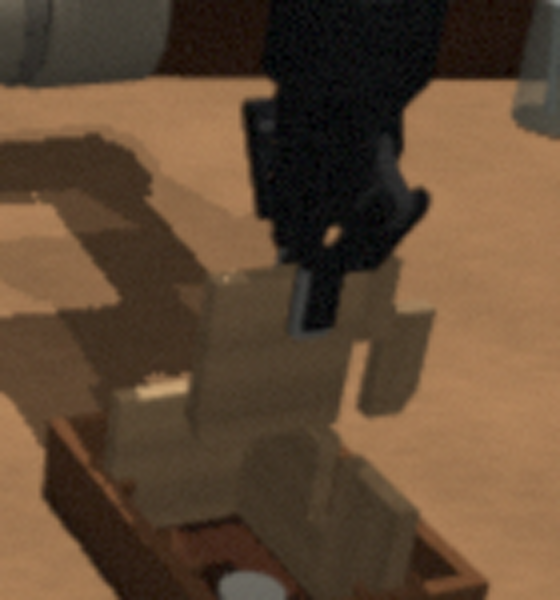

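View pics/n2.png

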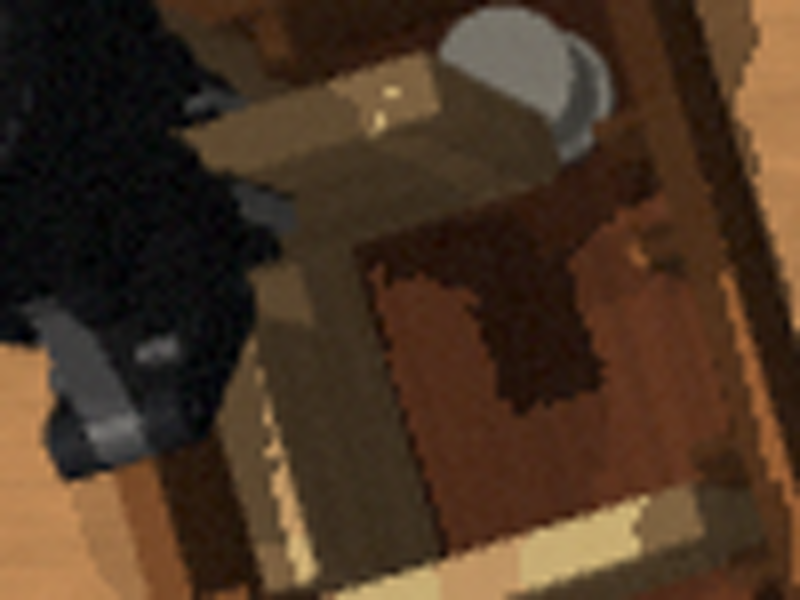

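```bash
python3 - <<'E'
from h import *
q=[(129.5+a/8,189.5+b/8) for a,b in[(428,50),(443,106)]]
W=ray("top",q,.2052)[:,:2]; e=W[:2].mean(0);print(np.linalg.norm(W[0]-W[1]))
a=np.radians(18.25);u=np.array([np.cos(a),np.sin(a)]);v=np.array([-u[1],u[0]])
for M in([.5449,.2165],[.5463,.2175]):
    t=np.array(M)+.03*u-.063*v; print("shift",t-e,"in tray axes",(t-e)@u,(t-e)@v)
# where first cross ended up (k1 image), end corners at z .096
q=[(109.6+x/4,159.6+y/4) for x,y in[(428,363),(434,388),(184,447),(189,471)]]
W=ray("top",q[:2],.096)[:,:2].mean(0);print("cross1 end err", [ (W-(np.array(M)-.05*u-.063*v))@np.c_[u,v] for M in([.5449,.2165],[.5463,.2175])])
E
```

```text
0.01121265429616321
shift [-0.00197401 -0.0011882 ] in tray axes -0.0022468135720178292 -0.0005102414717314156
shift [-0.00057401 -0.0001882 ] in tray axes -0.0006040709888514928 1.0283253932264738e-06
cross1 end err [array([-0.00085002,  0.00026362]), array([-0.00249276, -0.00024765])]
```

```bash
python3 -m creep '[[[-0.0009,-0.0006,-0.007],-0.1,255],[[0,0,-0.006],0,255],[[0,0,-0.006],0,255],[[0,0,-0.005],0,255],[[0,0,0],0,255],[[0,0,0],0,255]]'; python3 -c "
from h import *
goto(.578,.2158,.147,18.2)"
```

```text
time_s: 32.78
position: [0.5776, 0.2155, 0.1468]
tool_rot: [-0.004, 0.587, 0.81, -0.005]
ft_force: [0.3, 0.1, -1.2]
width: 0.128
t 32.77 pos [0.5776 0.2155 0.1468] yaw 18.15 width 0.128 F [ 0.3  0.1 -1.2] DELTA [0.0004 0.0003 0.0002] 0.05
```

```bash
python3 -m creep '[[[0,0,-0.006],0,255],[[0,0,-0.006],0,255],[[0,0,-0.006],0,255],[[0,0,0],0,255],[[0,0,0],0,255]]'; python3 -c "
from h import *
goto(.578,.2158,.125,18.2)
im=ctrl.camera('scene'); crop('scene',370,110,140,150,4,'o1.png',im)
im=ctrl.camera('top'); cv2.imwrite('pics/top_o2.png',im);crop('top',130,190,100,75,8,'o2.png',im)"
```

```text
time_s: 33.4
position: [0.5777, 0.2156, 0.1276]
tool_rot: [-0.004, 0.587, 0.81, -0.005]
ft_force: [-0.5, 0.8, -1.1]
width: 0.13
t 33.4 pos [0.5777 0.2156 0.1276] yaw 18.16 width 0.13 F [-0.5  0.8 -1.1] DELTA [ 0.0003  0.0002 -0.0026] 0.04
```

View pics/o1.png

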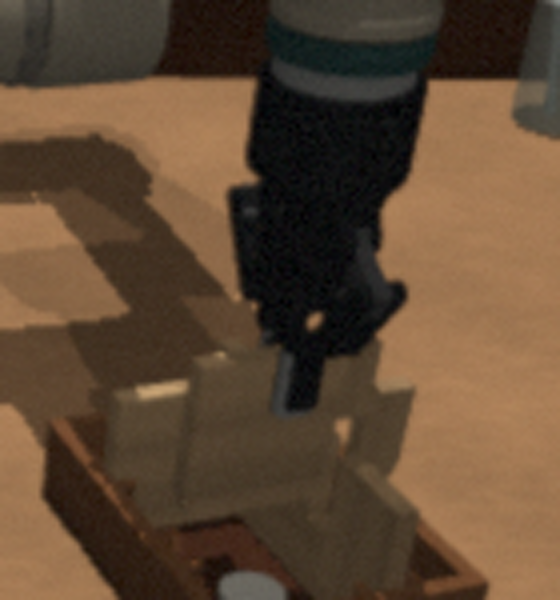

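View pics/o2.png

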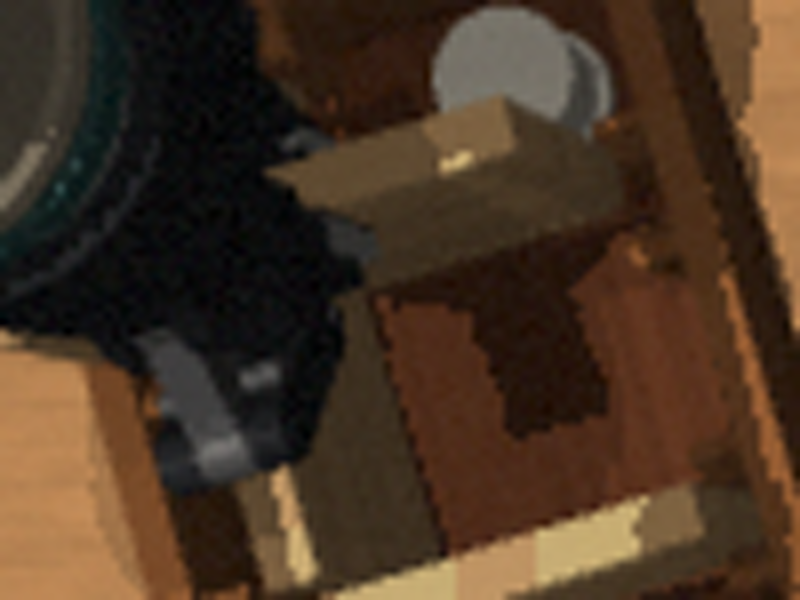

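```bash
python3 - <<'E'
from h import *
q=[(129.5+a/8,189.5+b/8) for a,b in[(505,97),(520,151)]]
W=ray("top",q,.1596)[:,:2]; e=W[:2].mean(0)
a=np.radians(18.25);u=np.array([np.cos(a),np.sin(a)]);v=np.array([-u[1],u[0]])
for M in([.5449,.2165],[.5463,.2175]):
    t=np.array(M)+.03*u-.063*v; print("in tray axes",(t-e)@u,(t-e)@v)
E
python3 -m creep '[[[0,0,-0.006],0,255],[[0,0,-0.005],0,255],[[0,0,-0.004],0,255],[[0,0,0],0,255],[[0,0,0],0,255]]'; python3 -c "
from h import *
goto(.578,.2158,.064,18.2)"
```

```text
in tray axes 0.00024587042488056446 -0.0003281336700854232
in tray axes 0.0018886130080469012 0.00018313612703921875
time_s: 34.12
position: [0.5777, 0.2156, 0.1117]
tool_rot: [-0.004, 0.587, 0.81, -0.005]
ft_force: [-0.2, -0.2, -0.6]
width: 0.135
t 34.12 pos [0.5777 0.2156 0.1117] yaw 18.16 width 0.135 F [-0.2 -0.2 -0.6] DELTA [ 0.0003  0.0002 -0.0477] 0.04
```

```bash
python3 -m creep '[[[0.001,0.0004,-0.005],0,255],[[0,0,-0.005],0,255],[[0,0,-0.005],0,255],[[0,0,0],0,255]]'; python3 -c "
from h import *
goto(.578,.2158,.064,18.2)"
```

```text
time_s: 34.62
position: [0.5788, 0.216, 0.0956]
tool_rot: [-0.004, 0.587, 0.81, -0.005]
ft_force: [0.1, 0.4, -1.2]
width: 0.128
t 34.62 pos [0.5788 0.216  0.0956] yaw 18.15 width 0.128 F [ 0.1  0.4 -1.2] DELTA [-0.0008 -0.0002 -0.0316] 0.05
```

```bash
python3 -m creep '[[[0,0,-0.005],0,255],[[0,0,-0.005],0,255],[[0,0,0],0,255]]'; python3 -c "
from h import *
goto(.578,.2158,.064,18.2)"
```

```text
time_s: 35.0
position: [0.5788, 0.216, 0.0849]
tool_rot: [-0.004, 0.587, 0.81, -0.005]
ft_force: [-0.3, 0.5, -0.4]
width: 0.135
t 35.0 pos [0.5788 0.216  0.0849] yaw 18.15 width 0.135 F [-0.3  0.5 -0.4] DELTA [-0.0008 -0.0002 -0.0209] 0.05
```

```bash
python3 -m creep '[[[0,0,-0.005],0,255],[[0,0,-0.005],0,255],[[0,0,0],0,255]]'; python3 -c "
from h import *
goto(.578,.2158,.064,18.2)"
```

```text
time_s: 35.38
position: [0.5788, 0.216, 0.0743]
tool_rot: [-0.004, 0.587, 0.81, -0.005]
ft_force: [-0.6, 0.4, -0.5]
width: 0.133
t 35.38 pos [0.5788 0.216  0.0743] yaw 18.15 width 0.133 F [-0.6  0.4 -0.5] DELTA [-0.0008 -0.0002 -0.0103] 0.05
```

```bash
python3 -m creep '[[[0,0,-0.005],0,255],[[0,0,-0.004],0,255],[[0,0,-0.001],0,255],[[0,0,0],0,255]]'; python3 -c "
from h import *
goto(.578,.2158,.064,18.2)"
```

```text
time_s: 35.88
position: [0.5791, 0.216, 0.0643]
tool_rot: [-0.004, 0.587, 0.81, -0.004]
ft_force: [-0.4, 0.7, 0.4]
width: 0.127
t 35.88 pos [0.5791 0.216  0.0643] yaw 18.16 width 0.127 F [-0.4  0.7  0.4] DELTA [-0.0011 -0.0002 -0.0003] 0.04
```

Down at floor height with light contact. Release, lift and look.

```bash
python3 -m creep '[[[0,0,-0.001],0,255],[[0,0,0],0,180],[[0,0,0],0,120],[[0,0,0],0,110],[[0,0,0],0,110],[[0,0,0.015],0,110],[[0,0,0.03],0,100],[[0,0,0.05],0,90]]'; python3 -m creep '[[[0,0,0.05],0,90],[[0,0,0.05],0,90],[[-0.02,-0.04,0.02],0,90],[[-0.02,-0.06,0],0,90],[[-0.02,-0.06,0],0,90],[[-0.02,-0.06,0],0,90],[[-0.02,-0.04,0],0,90],[[0,0,0],0,90]]'; python3 -c "
from h import *
goto(.578,.2158,.064,18.2)
im=ctrl.camera('top'); cv2.imwrite('pics/top_p1.png',im);crop('top',110,160,150,150,4,'p1.png',im)
im=ctrl.camera('scene'); cv2.imwrite('pics/p3.png',im);crop('scene',360,170,140,120,4,'p2.png',im)"
```

```text
time_s: 36.88
position: [0.5767, 0.2154, 0.1584]
tool_rot: [-0.006, 0.587, 0.81, -0.007]
ft_force: [0.7, 0.0, 0.7]
width: 0.643
time_s: 37.88
position: [0.4771, -0.048, 0.2976]
tool_rot: [0.005, 0.586, 0.811, -0.0]
ft_force: [-0.3, 0.2, 0.1]
width: 0.643
t 37.88 pos [ 0.4771 -0.048   0.2976] yaw 18.32 width 0.643 F [-0.3  0.2  0.1] DELTA [ 0.1009  0.2638 -0.2336] -0.12
```

View pics/p1.png

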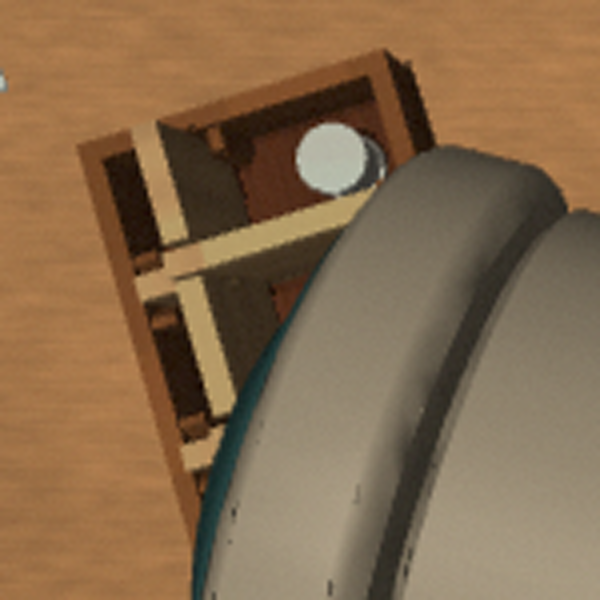

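View pics/p2.png

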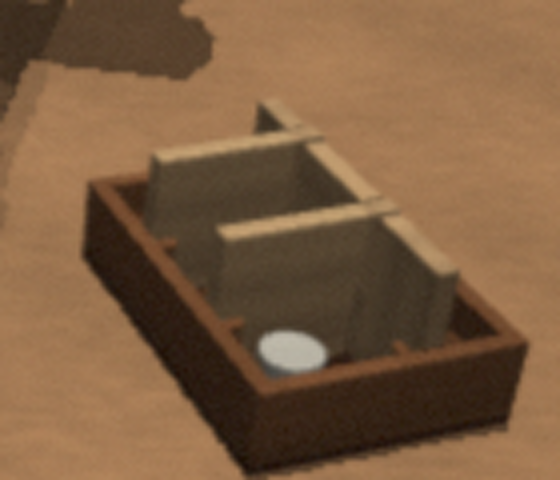

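View pics/p3.png

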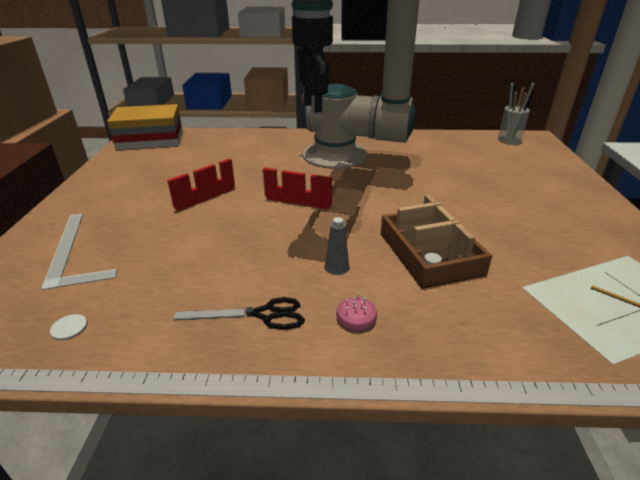

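All three boards look seated. I move the arm clear for one numerical check.

```bash
python3 -m creep '[[[-0.01,-0.06,0],0,90],[[-0.01,-0.06,0],0,90],[[-0.01,-0.05,0],0,90],[[0,0,0],0,90],[[0,0,0],0,90]]'; python3 - <<'E'
from h import *
im=ctrl.camera('top');crop('top',110,160,150,150,4,'q1.png',im)
m=((im[:,:,0]>im[:,:,2]*0.49)&(im[:,:,2]>125)).astype(np.uint8)
a=np.radians(18.25);u=np.array([np.cos(a),np.sin(a)]);v=np.array([-u[1],u[0]])
ys,xs=np.nonzero(m[160:310,110:240]);P=ray("top",np.c_[xs+110,ys+160],.096)[:,:2]-[.5456,.2170]
T=P@np.c_[u,v]
for x in(-.05,.03):
    s=T[(abs(T[:,0]-x)<.012)&(T[:,1]<.015)&(T[:,1]>-.09)]; s=s[s[:,1]<0.018]
    k=np.polyfit(s[:,1],s[:,0],1)
    print("cross",x,"centre x",s[:,0].mean(),"-end y",s[:,1].min(),"yaw err",np.degrees(k[0]))
E
```

```text
time_s: 38.6
position: [0.4534, -0.2135, 0.2987]
tool_rot: [0.006, 0.579, 0.816, 0.004]
ft_force: [-0.2, 0.3, 0.0]
width: 0.651
cross -0.05 centre x -0.05087362248316481 -end y -0.06213752422392151 yaw err -0.15848286634782666
cross 0.03 centre x 0.03079618159844843 -end y -0.06747088487681108 yaw err -1.1620518827706903
```

View pics/q1.png

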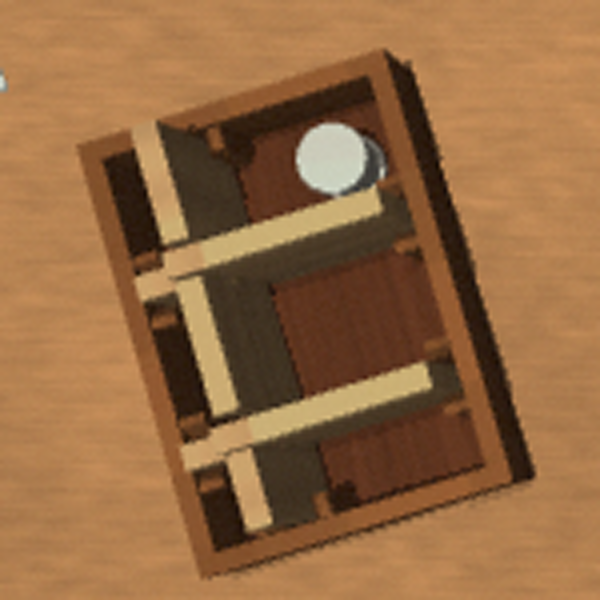

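```bash
python3 -c "
from workcell import ctrl
print(ctrl.finish_job())"
```

```text
the job is handed in; nothing more can be done
None
```

The tray is divided up and the job is handed in at about 38.7 s of robot time (limit 72 s). The hand-in reports no verdict.

**What I did:** I stood the plain long divider in its lengthwise channels with its notches up. I then lowered one cross divider over it at tray x = -50 and the other at x = +30. The wrist force stayed within about 2 N in every reading I took. I gripped and moved only the three dividers.

**Last checks, from the final camera images:**
- **Position:** the two cross dividers' centres are within about 1 mm of x = -50 and +30 across their channels. After release, the long divider was about 1 to 2 mm off its place, depending on which tray estimate I used. Its yaw was within about 0.1° of the tray's.
- **Seating:** all three tops look level at the crossings, and all three boards are released.
- **Surroundings:** the spool is upright. The cone, pincushion, shears and red look-alikes look unmoved, though I did not measure this.

**One disagreement:** my mask put the near end of the x = +30 divider at -67 mm instead of -63 mm, with a 1.2° yaw error. I think spool pixels leaked into that mask. The picture shows that divider seated like the other one, but I did not measure it again.

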